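# Ready the sensor calibration manifold

### The job

Get the gas-sensor calibration set-up ready: lock every sensor head that stands on the bench into a port of the three-port manifold, any head in any free port (drop its two lugs through the slots, press it down against the spring, twist it clockwise seen from above until it stops, about a sixth of a turn, and let it spring up into its notch). Only when all the heads are locked, set the memory module fully down in the pocket of the logger dock, and then swing the dock's lever over it until it is fully shut. Leave the timer, tape roll, petri dish and dropper bottle where they stand.

Things in the scene. Friction and masses are not known exactly. Their poses are not given: they have to be found in the camera images.
- manifold: fixed aluminium manifold: plate 88 x 246 x 8 mm with three cups (66 mm across, rim 42 mm above the bench) in a row along its y. Origin: middle of the underside, on the bench. Each cup: 44 mm bore, two opposite slots, open at the top, along the direction 60 degrees counter-clockwise (from above) of the manifold's x axis; the lugs of a head go down these with 7 degrees play either way.
- port_1 (a point): axis of the right-hand cup (y = -80 mm in the manifold) at bench height; axes as the manifold's. In every cup, clockwise of each slot come a ledge (underside 33 mm above the bench), then a notch centred on the manifold's x direction (roof at 38 mm), then a stop at about 66 degrees of twist from the slot.
- port_2 (a point): axis of the middle cup at bench height; axes as the manifold's. In every cup a round spring plate stands 28 mm above the bench; it yields from 2 N on, 0.5 N more per mm, and goes down at most 16 mm. To pass under the ledge a head's underside must be pressed lower than 16 mm above the bench (8.5 N at 15 mm; bottom at 12 mm).
- port_3 (a point): axis of the left-hand cup (y = +80 mm in the manifold) at bench height; axes as the manifold's. In every cup: head in with its lugs along the slots, pressed down, turned 60 degrees clockwise and let go rises into the notch and stays there, its underside about 22 mm above the bench and its lugs along the manifold's x.
- head_1: sensor head, upright: aluminium body 40 mm across (foot tapered to 34), two opposite steel lugs along its +x and -x (9 wide, 10 to 16 mm above the underside, reaching 27 mm from the axis), grey collar 43 mm across from 31 to 37 mm, neck 20 mm, grip bar on top 38 mm long (x), 14 thick (y), from 52 to 82 mm up. 90 g. Origin: centre of the underside. Heads are alike, a half turn is the same; two or three are present (else None).
- head_2: sensor head, upright: aluminium body 40 mm across (foot tapered to 34), two opposite steel lugs along its +x and -x (9 wide, 10 to 16 mm above the underside, reaching 27 mm from the axis), grey collar 43 mm across from 31 to 37 mm, neck 20 mm, grip bar on top 38 mm long (x), 14 thick (y), from 52 to 82 mm up. 90 g. Origin: centre of the underside. Heads are alike, a half turn is the same; two or three are present (else None).
- head_3: sensor head, upright: aluminium body 40 mm across (foot tapered to 34), two opposite steel lugs along its +x and -x (9 wide, 10 to 16 mm above the underside, reaching 27 mm from the axis), grey collar 43 mm across from 31 to 37 mm, neck 20 mm, grip bar on top 38 mm long (x), 14 thick (y), from 52 to 82 mm up. 90 g. Origin: centre of the underside. Heads are alike, a half turn is the same; two or three are present (else None).
- module: memory module: grey block 44 mm (x) x 30 mm (y) x 34 mm high, foot stepped in 1.5 mm over the lowest 4 mm, lying flat on the bench. 60 g. Origin: centre of the underside. Fits its pocket either way round (half turn).
- dock: fixed logger dock: white plate 100 x 76 x 10 mm with an oblong pocket (walls up to 24 mm above the bench) and, at its +x end, two hinge posts 56 mm high that carry a U-shaped wire lever. Origin: underside, near the middle; z up.
- pocket (a point): centre of the pocket's floor, 10 mm above the bench; axes as the dock's. The pocket is 48 mm (x) x 34 mm (y), 14 mm deep: the seated module has its underside centre here, its long side along the dock's x, and stands 20 mm proud of the walls.
- lever (a joint): angle of the locking lever in rad: 0 = fully shut (level, its cross bar over the module), 1.57 = straight up, larger = leaning back from the pocket; it starts at 1.65 to 1.95 and stays where it is left (stiff hinge, about 1 N at the bar).
- lever_hinge (a point): middle of the lever's hinge axis, 50 mm above the bench, 46 mm from the pocket centre along the dock's +x; the axis runs along the dock's y.
- lever_bar (a point): middle of the lever's cross bar: a grey sleeve 9 mm thick, 36 mm long along the dock's y, 64 mm from the hinge axis. With the lever shut it is 50 mm above the bench on the pocket side of the hinge, 2 mm above the top of the seated module.
- timer: bystander: white kitchen-style timer, 58 x 62 x 18 mm
- tape_roll: bystander: roll of white tape, 72 mm across, 51 mm high
- petri_dish_near: bystander: clear petri dish, 64 mm across, 16 mm high
- dropper_bottle: bystander: small brown dropper bottle, 33 mm across, 64 mm high
Mind the look-alikes: they are no part of the job. What is shaped like the module but blue or red is not meant.

How it is judged:
On the way, in this order (a step that is already met when the one before it is completed fails the run):
1. every sensor head present is locked in a port of its own, the lever still open and the module not yet in the pocket (((horizontal distance between head_1 and port_1 below 0.004 m and z of head_1 in the frame of port_1 between 0.0195 and 0.0242 m and angle between the x axis of head_1 and the x axis of manifold, either way round below 0.22 rad and angle between head_1's own z axis and vertical below 0.12 rad) or (horizontal distance between head_1 and port_2 below 0.004 m and z of head_1 in the frame of port_2 between 0.0195 and 0.0242 m and angle between the x axis of head_1 and the x axis of manifold, either way round below 0.22 rad and angle between head_1's own z axis and vertical below 0.12 rad) or (horizontal distance between head_1 and port_3 below 0.004 m and z of head_1 in the frame of port_3 between 0.0195 and 0.0242 m and angle between the x axis of head_1 and the x axis of manifold, either way round below 0.22 rad and angle between head_1's own z axis and vertical below 0.12 rad)) and ((horizontal distance between head_2 and port_1 below 0.004 m and z of head_2 in the frame of port_1 between 0.0195 and 0.0242 m and angle between the x axis of head_2 and the x axis of manifold, either way round below 0.22 rad and angle between head_2's own z axis and vertical below 0.12 rad) or (horizontal distance between head_2 and port_2 below 0.004 m and z of head_2 in the frame of port_2 between 0.0195 and 0.0242 m and angle between the x axis of head_2 and the x axis of manifold, either way round below 0.22 rad and angle between head_2's own z axis and vertical below 0.12 rad) or (horizontal distance between head_2 and port_3 below 0.004 m and z of head_2 in the frame of port_3 between 0.0195 and 0.0242 m and angle between the x axis of head_2 and the x axis of manifold, either way round below 0.22 rad and angle between head_2's own z axis and vertical below 0.12 rad)) and ((horizontal distance between head_3 and port_1 below 0.004 m and z of head_3 in the frame of port_1 between 0.0195 and 0.0242 m and angle between the x axis of head_3 and the x axis of manifold, either way round below 0.22 rad and angle between head_3's own z axis and vertical below 0.12 rad) or (horizontal distance between head_3 and port_2 below 0.004 m and z of head_3 in the frame of port_2 between 0.0195 and 0.0242 m and angle between the x axis of head_3 and the x axis of manifold, either way round below 0.22 rad and angle between head_3's own z axis and vertical below 0.12 rad) or (horizontal distance between head_3 and port_3 below 0.004 m and z of head_3 in the frame of port_3 between 0.0195 and 0.0242 m and angle between the x axis of head_3 and the x axis of manifold, either way round below 0.22 rad and angle between head_3's own z axis and vertical below 0.12 rad)) and value of joint lever above 1.2 rad and not (horizontal distance between module and pocket below 0.0045 m and z of module in the frame of pocket between -0.003 and 0.0025 m and angle between the x axis of module and the x axis of dock, either way round below 0.15 rad and angle between module's own z axis and vertical below 0.08 rad)), for 0.2 s.
2. the module is fully down in the pocket with the lever still open (horizontal distance between module and pocket below 0.0045 m and z of module in the frame of pocket between -0.003 and 0.0025 m and angle between the x axis of module and the x axis of dock, either way round below 0.15 rad and angle between module's own z axis and vertical below 0.08 rad and value of joint lever above 1 rad), for 0.2 s.
3. the lever is swung shut over the module (horizontal distance between module and pocket below 0.0045 m and z of module in the frame of pocket between -0.003 and 0.0025 m and angle between the x axis of module and the x axis of dock, either way round below 0.15 rad and angle between module's own z axis and vertical below 0.08 rad and value of joint lever below 0.08 rad), for 0.2 s.
At the end, for the whole second after the job is handed in: Every present head sits upright in a port, within 4 mm of its axis, underside 19.5 to 24.2 mm above the bench, lugs within 0.22 rad of the manifold's x; module within 4.5 mm of the pocket centre, 2.5 mm of its floor, square to 0.15 rad; lever below 0.08 rad; all at rest (all of step 3 and ((horizontal distance between head_1 and port_1 below 0.004 m and z of head_1 in the frame of port_1 between 0.0195 and 0.0242 m and angle between the x axis of head_1 and the x axis of manifold, either way round below 0.22 rad and angle between head_1's own z axis and vertical below 0.12 rad) or (horizontal distance between head_1 and port_2 below 0.004 m and z of head_1 in the frame of port_2 between 0.0195 and 0.0242 m and angle between the x axis of head_1 and the x axis of manifold, either way round below 0.22 rad and angle between head_1's own z axis and vertical below 0.12 rad) or (horizontal distance between head_1 and port_3 below 0.004 m and z of head_1 in the frame of port_3 between 0.0195 and 0.0242 m and angle between the x axis of head_1 and the x axis of manifold, either way round below 0.22 rad and angle between head_1's own z axis and vertical below 0.12 rad)) and ((horizontal distance between head_2 and port_1 below 0.004 m and z of head_2 in the frame of port_1 between 0.0195 and 0.0242 m and angle between the x axis of head_2 and the x axis of manifold, either way round below 0.22 rad and angle between head_2's own z axis and vertical below 0.12 rad) or (horizontal distance between head_2 and port_2 below 0.004 m and z of head_2 in the frame of port_2 between 0.0195 and 0.0242 m and angle between the x axis of head_2 and the x axis of manifold, either way round below 0.22 rad and angle between head_2's own z axis and vertical below 0.12 rad) or (horizontal distance between head_2 and port_3 below 0.004 m and z of head_2 in the frame of port_3 between 0.0195 and 0.0242 m and angle between the x axis of head_2 and the x axis of manifold, either way round below 0.22 rad and angle between head_2's own z axis and vertical below 0.12 rad)) and ((horizontal distance between head_3 and port_1 below 0.004 m and z of head_3 in the frame of port_1 between 0.0195 and 0.0242 m and angle between the x axis of head_3 and the x axis of manifold, either way round below 0.22 rad and angle between head_3's own z axis and vertical below 0.12 rad) or (horizontal distance between head_3 and port_2 below 0.004 m and z of head_3 in the frame of port_2 between 0.0195 and 0.0242 m and angle between the x axis of head_3 and the x axis of manifold, either way round below 0.22 rad and angle between head_3's own z axis and vertical below 0.12 rad) or (horizontal distance between head_3 and port_3 below 0.004 m and z of head_3 in the frame of port_3 between 0.0195 and 0.0242 m and angle between the x axis of head_3 and the x axis of manifold, either way round below 0.22 rad and angle between head_3's own z axis and vertical below 0.12 rad)) and linear speed of each of head_1, head_2, head_3, module below 0.01 m/s); the robot touches nothing.
It fails at once if the timer is shifted by more than 3 cm (distance of timer from where it was at the start of the episode above 0.03 m).
It fails at once if the tape roll is shifted by more than 3 cm (distance of tape_roll from where it was at the start of the episode above 0.03 m).
It fails at once if the petri dish is shifted by more than 3 cm (distance of petri_dish_near from where it was at the start of the episode above 0.03 m).
It fails at once if the dropper bottle is shifted by more than 3 cm (distance of dropper_bottle from where it was at the start of the episode above 0.03 m).
Of head_1, head_2, head_3 only 2 to 3 are there at a start; the rules pass over those that are not, and their reading is None.
At some moment in a run one of module may be knocked a few centimetres aside while the robot is not near it.
It also fails if it takes over 210 s, if anything falls off the work surface, if the arm or the gripper's body presses on something with over 40 N, if the wrist force passes 120 N, or if a joint passes its speed limit or range.

### The arm

A 6-joint arm with a two-finger parallel gripper is mounted at the origin on a cart in front of the work surface, level with it; the furniture and walls round the work are solid. World frame = base frame: x ahead of the robot, y to its left, z up, the work surface at z = 0. Lengths are in m, angles in rad, forces in N, time in s.
With the tool pointing down it reaches from about 0.3 to 0.775 m from the base axis. Payload 14.6 kg.
Tool frame: the origin (TCP) lies at the very end of the fingers, on their centre line; the grasp point (between the pads) lies 19 mm behind it; x points along the fingers, z is the direction in which the jaws open and shut, and the axes are right-handed (so a half turn about x gives the same grasp; the last joint's range is limited). The gripper opens to 94 mm and grips with 3 to 60 N. Pads are 16 mm wide; open, the fingers measure 119 mm over their backs; the gripper's body (75 mm by 177 mm) begins 78 mm behind the grasp point.
Start: joints at [1.238, 0.3, 1.521, -0, 1.321, -0.067], TCP at [0.144, 0.531, 0.178] pointing down, gripper open.
Joint ranges: [-3.03, 3.03], [-0.79, 2.21], [0.23, 2.52], [-1.04, 4.18], [0, 3.07], [-2.55, 2.55]. Speed limits (rad/s): [2.22, 2.22, 2.57, 3.14, 3.14, 3.14].

### API

Orientations are given as [roll, pitch, yaw] about the fixed x, y, z axes, in that order (R = Rz(yaw) Ry(pitch) Rx(roll)).
In Python, from station import ctrl gives the robot as it stands. The module is installed in compiled form; this text tells all that it offers.
- The arm moves only by the tool servo_tool, never from a script. Its argument "motion" is one flat list of numbers, 4 for each row, row after row: the shift along the tool's x, y, z in mm, then the turn about the tool's x in degrees. In form: [dx, dy, dz, roll, dx, dy, dz, roll, ...]. A call has 1 to 20 rows; each row is the pose to reach, as a shift and turn from the pose commanded when the call began, along the tool's axes at that moment; what a row does not reach only later rows make up. A row lasts 1/8 s, in which the tool goes at most 62.5 mm and 10.7 degrees, less where a joint would pass 70% of its speed; a pose out of reach is approached as far as the arm can. A call with a gripper value outside its range is refused whole. "gripper" is the opening, from 0 (shut) to 1 (fully open), set as the call begins (left out, the last holds). The fingers move at their own pace and stop on an object; "force" is the grip in N (left out, the last holds). Time passes only in rows, so rows that repeat a pose let the fingers close. It gives the time, the measured TCP pose, the force and the opening at its end, in the units of the state.
- ctrl.get_obs(): the state, without advancing time (a new reading comes with each control period).
- ctrl.camera(name): name is "scene" or "top" or "wrist"; returns a dict with "color" (400x640x3 uint8, red, green, blue), "z_map" (400x640 float32, m along the optical axis (not along the pixel's ray), 0 where there is no reading), "fx", "fy", "cx", "cy" (pixels), "rvec" (rotation vector, rad) and "tvec" (3), from world to camera coordinates, as OpenCV has them. Camera axes: x right, y down, z forward; pixel columns grow to the right and rows downward; lengths in m; the calibration is good to about 2 mm. A picture is of the moment at which its call begins.
- ctrl.hand_in(): hands the job in, once; it reports no verdict.
The state is a dict: "time_s": time; "qpos": joint angles; "joint_vel": joint speeds; "tau": joint torques, N m; "ee_pos": TCP position; "eef_rot": TCP orientation; "force": force on the tool from outside, world axes, zero at the start; "moment": the same for the moment, N m; "grip_width": finger opening in m.
Only numpy, scipy, OpenCV 4.12 (cv2) and the standard library are available. Lean on these libraries where they do the work, as an engineer would, in place of code of your own. Each camera call takes 0.05 s, during which the arm holds its last target.

## Working session

There is one attempt and no reset: what is moved stays moved. The work goes in short steps, Python scripts to look and compute and a tool call to move; the robot and the scene stay as the last step left them, time stands still between calls to the robot, and variables do not carry over. Pictures are saved under pics/ and viewed, and the job is handed in when it is done.

Besides the shell and the picture viewer there is one more tool, called after ">>>" by a JSON object that holds its "api" and its "payload", one argument or row to a line. servo_tool: Moves the arm, as the interface text tells. Its arguments: {"type":"object","properties":{"motion":{"type":"array","items":{"type":"number"}},"gripper":{"type":"number"},"force":{"type":"number"}},"required":["motion"]}

```bash
ls; mkdir -p pics
python3 - <<'E'
from station import ctrl
import cv2,numpy as np
o=ctrl.get_obs(); print({k:np.round(v,3).tolist() for k,v in o.items()})
for n in ["scene","top","wrist"]:
    c=ctrl.camera(n); cv2.imwrite(f"pics/{n}0.png",c["color"][:,:,::-1]); R=cv2.Rodrigues(np.array(c["rvec"]))[0]
    print(n,c["fx"],c["cx"],c["cy"],-R.T@np.array(c["tvec"]).ravel()); np.savez(f"{n}0.npz",**c)
E
```

```text
pics
{'time_s': 0.0, 'qpos': [1.238, 0.3, 1.522, 0.0, 1.321, -0.067], 'joint_vel': [0.001, 0.002, 0.0, -0.0, -0.002, -0.001], 'tau': [0.002, -53.181, -35.273, 0.071, 0.025, -0.0], 'ee_pos': [0.144, 0.53, 0.177], 'eef_rot': [3.072, 1.57, -1.906], 'force': [-0.185, 0.086, 0.008], 'moment': [-0.016, -0.003, 0.024], 'grip_width': 0.094}
scene 472.103612244642 317.3635162904816 196.7512719825491 [-0.24353863  1.36271416  0.75409485]
top 465.06657860701733 315.3157560744601 199.13354167904185 [0.27946536 0.08938669 1.55175001]
wrist 279.82934139650695 319.337445151559 199.95063815913275 [0.07004488 0.55124903 0.38445036]
```

View pics/scene0.png

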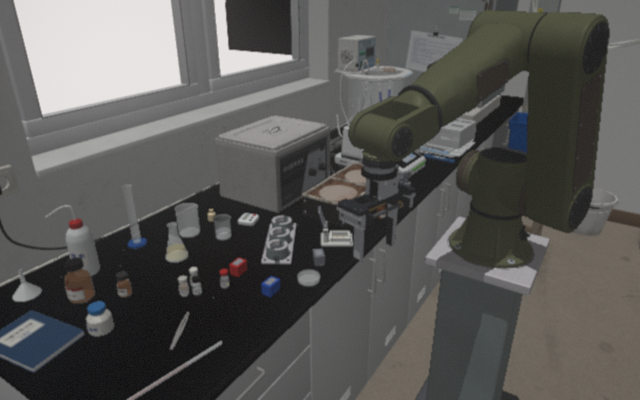

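View pics/top0.png

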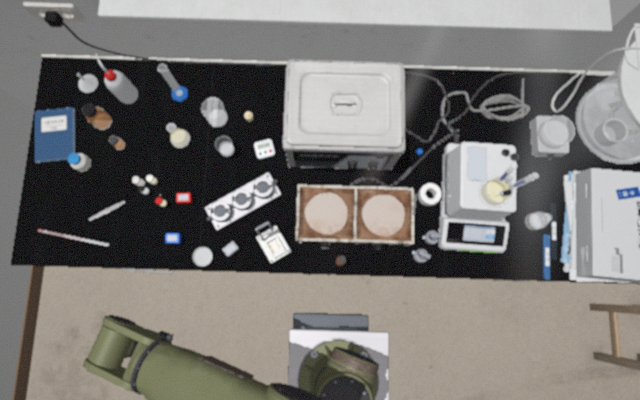

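View pics/wrist0.png

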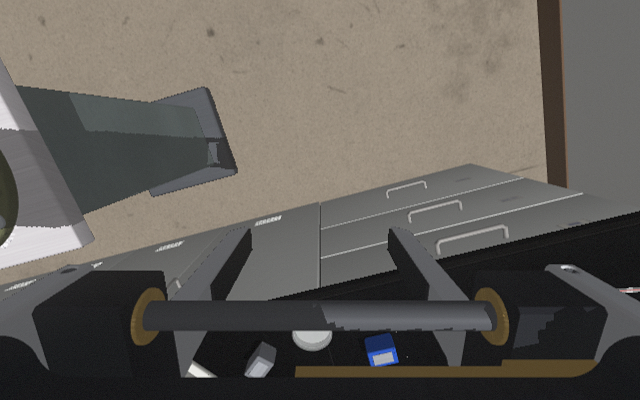

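```bash
cat > h.py <<'E'
import numpy as np,cv2
def load(n): return dict(np.load(n))
def world(c):
    z=c["z_map"];v,u=np.indices(z.shape)
    P=np.stack([(u-c["cx"])/c["fx"]*z,(v-c["cy"])/c["fy"]*z,z],-1)
    R=cv2.Rodrigues(np.array(c["rvec"]))[0]
    return (P-np.array(c["tvec"]).ravel())@R
def proj(c,p):
    return cv2.projectPoints(np.array(p,float).reshape(-1,1,3),np.array(c["rvec"]),np.array(c["tvec"]),np.array([[c["fx"],0,c["cx"]],[0,c["fy"],c["cy"]],[0,0,1.]]),None)[0].reshape(-1,2)
def crop(c,x0,y0,x1,y1,s,fn):
    cv2.imwrite(fn,cv2.resize(c["color"][y0:y1,x0:x1,::-1],None,fx=s,fy=s,interpolation=cv2.INTER_CUBIC))
E
python3 - <<'E'
from h import *
c=load("top0.npz");W=world(c)
for n,(u,v) in dict(man=(243,202),dock=(273,243),mod=(231,248),petri=(203,257),bot=(341,260),tape=(429,182),timer=(263,149),h1=(432,237),h2=(421,257),x=(538,220),corner=(15,262)).items(): print(n,W[v,u].round(3))
crop(c,190,130,350,270,5,"pics/t1.png")
crop(c,390,150,550,280,5,"pics/t2.png")
crop(c,30,60,190,250,4,"pics/t3.png")
E
```

```text
man [0.556 0.329 0.029]
dock [0.425 0.225 0.006]
mod [0.402 0.359 0.03 ]
petri [0.371 0.453 0.008]
bot [0.372 0.002 0.065]
tape [ 0.651 -0.3   -0.003]
timer [0.745 0.274 0.015]
h1 [ 0.451 -0.283  0.088]
h2 [ 0.389 -0.256  0.053]
x [ 0.518 -0.631  0.07 ]
corner [0.337 1.07  0.004]
```

View pics/t1.png

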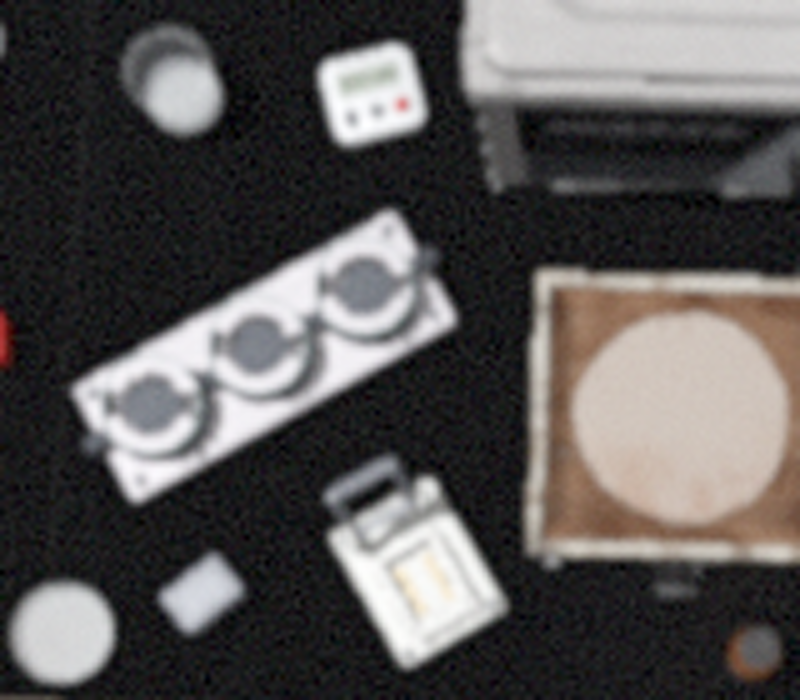

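View pics/t2.png

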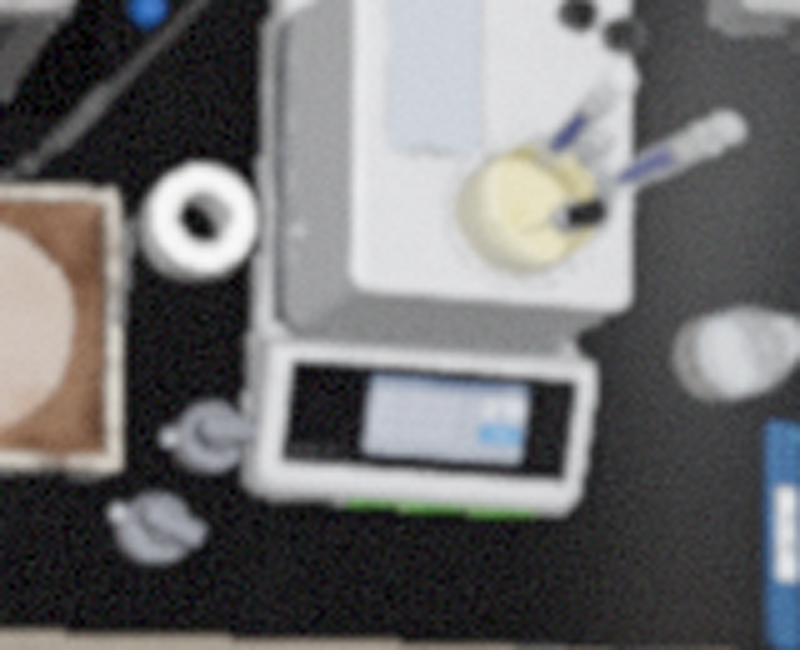

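View pics/t3.png

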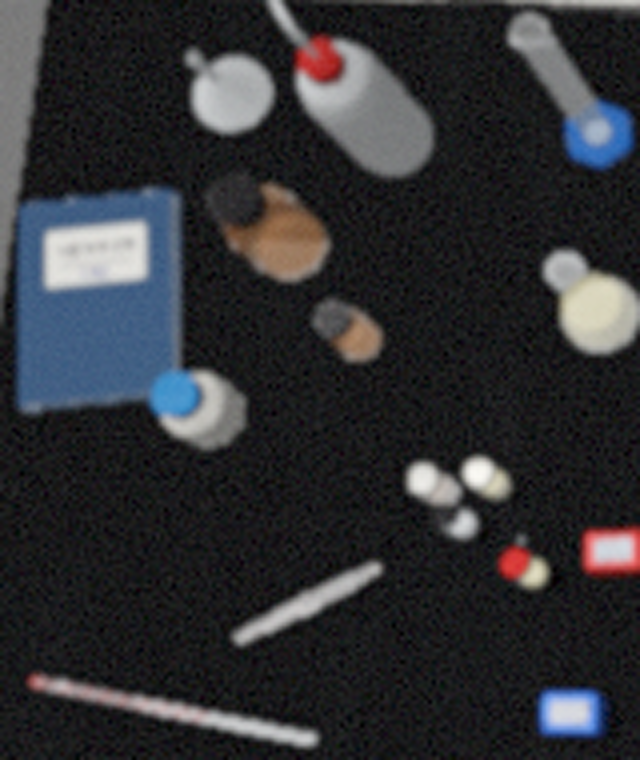

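```bash
cat >> h.py <<'E'
from scipy.spatial.transform import Rotation as Ro
def tool(o): return Ro.from_euler("xyz",o["eef_rot"]).as_matrix()
def goto(o,p,jaw=None):
    """motion row to TCP p with jaw axis (tool z) at world angle jaw (rad, mod pi)"""
    R=tool(o); d=R.T@(np.array(p)-np.array(o["ee_pos"]))*1000
    r=0
    if jaw is not None:
        a=np.arctan2(R[1,2],R[0,2]); e=(jaw-a+np.pi/2)%np.pi-np.pi/2
        r=-np.degrees(e)  # tool x down: + turn about tool x = clockwise from above
    return [*d.round(1),round(float(r),1)]
E
python3 - <<'E'
from h import *
from station import ctrl
o=ctrl.get_obs(); print(tool(o).round(3))
c=load("wrist0.npz");R=cv2.Rodrigues(c["rvec"])[0];print("cam axes in tool",(R@tool(o)).round(3)); print(tool(o).T@(-R.T@c["tvec"].ravel()-o["ee_pos"]))
c=load("top0.npz");W=world(c)
for u0,v0,u1,v1 in [(420,225,444,247),(408,244,434,268)]:
    S=W[v0:v1,u0:u1].reshape(-1,3)
    t=S[(S[:,2]>.07)&(S[:,2]<.095)];m=t.mean(0);w,V=np.linalg.eigh(np.cov(t[:,:2].T));print(len(t),m,np.sqrt(w),V[:,1])
    for r in range(v0,v1): print(''.join('%4d'%(W[r,u,2]*1000) for u in range(u0,u1+12)))
E
```

```text
[[-0.    -0.965  0.263]
 [-0.001  0.263  0.965]
 [-1.     0.    -0.001]]
cam axes in tool [[ 0.    -0.002  1.   ]
 [-0.263 -0.965 -0.001]
 [ 0.965 -0.263 -0.001]]
[-0.20680035  0.07721616  0.0003187 ]
63 [ 0.45893054 -0.30079262  0.07953254] [0.00723248 0.01507867] [-0.49910862  0.86653943]
  -4   6  -5  -3  -4   0  -5  -2   8   3  -2   0  -5   2   0   5   2  -2   0  -5  44  58  66  71  77  81  77  82  83  78  72  81  81  83  82  83
  -3  -9   1   0   1   1   1  -1  -1   0   0  -3   0  -3   2   1  -2   0   0  -1  39  59  64  75  77  80  83  81  76  82  81  77  87  78  79  80
   1  -7   3  -5   3  -3   4   1   0  -1  -1   0   0   0   0   6   0   1  -9   5  39  47  66  70  78  75  73  78  84  80  79  80  82  84  77  83
  -2  -6  -2   6   0  -1  -3  -3   1   5   0  -1   6   1   0  -1  -4  -6   4   0  40  58  69  70  75  77  76  81  79  79  79  85  77  79  79  77
   0  -3  -5  -2   5   1  -3  -2   0   31551  -1   0  -6   3  -1   6  -1   2  24  44  55  62  78  78  79  74  81  76  83  75  81  78  76  79  85
  -3   0   3   0   1   1  -3   0   1  -5  -3   1  -1   0  -3   4   5   6  -1  27  4
[... 5442 characters left out ...]
  -1  -1   0  -3  -4   6  -2   0  -5   2   1   4  -4  -2   0  -7  -3  -4  -3  -4  -1  -3
  -2   0   3   3   0   1   2  -2   1   0  -5  -4   5   4  -7  -8  -4   2   2  -2   2   0   0  -4   1   1   4  -2  -1  -2   0  -7  -8  -1   0  -2  -2   0
   0   6  -1  -3   4   0  -1  -3   0   0   0   2   6   0   0  -3  -2   2  -1   2   2  -3   2  -4  -2   0  -1   0  -1  -1   0   3  -2  -5  -1  -1   7   1
  -3   0  -3  -5  -8   2  -2  -2  -7   1  -1  -1   3   0   0   2  -2   4  -7   0  -4   0   0   0   1   1   9  -4   1   1   0   0   0  -3  -2  -7   0  -4
  -1   5  -3  -1   0   2   0   0  -3   1  -3  -4   0   6  -2  -1   7  -3  -2  -4  -5   0  -4   4   0  -3  -1   1   0   5   1  -3  -4  -5  -1  -4   2  -5
```

Run:
```python
from h import *
from station import ctrl
o=ctrl.get_obs(); print(goto(o,[.42,.28,.27],np.radians(75))); print(goto(o,[.22,.43,.27]))
c=load("top0.npz");W=world(c)
print(W[100:246:6,445:515:6,2].round(2))
```

```text
[np.float64(-92.2), np.float64(-331.7), np.float64(-169.4), -0.2]
[np.float64(-92.3), np.float64(-99.3), np.float64(-77.2), 0.0]
[[-0.   -0.    0.    0.    0.   -0.   -0.    0.03  0.02  0.01  0.01  0.01]
 [-0.   -0.    0.   -0.    0.01 -0.    0.02 -0.   -0.   -0.01 -0.    0.03]
 [-0.    0.   -0.   -0.01  0.   -0.   -0.    0.04 -0.    0.    0.    0.  ]
 [-0.   -0.    0.01 -0.    0.   -0.   -0.    0.    0.01  0.03  0.02  0.03]
 [ 0.   -0.    0.    0.   -0.01  0.   -0.01 -0.    0.    0.   -0.01  0.  ]
 [ 0.    0.01  0.   -0.01 -0.   -0.01  0.   -0.    0.   -0.01  0.01  1.55]
 [ 0.01 -0.    0.04 -0.    0.    0.   -0.   -0.    0.   -0.01  0.    0.01]
 [ 0.    0.    0.04 -0.01  0.   -0.   -0.    0.    0.   -0.   -0.    0.01]
 [ 0.03  0.05  0.15  0.18  0.18  0.18  0.18  0.19  0.19  0.18  0.18  0.18]
 [ 0.03  0.1   0.15  0.19  0.19  0.18  0.18  0.18  0.18  0.18  0.19  0.19]
 [ 0.05  0.1   0.15  0.18  0.18  0.19  0.19  0.18  0.18  0.18  0.19  0.18]
 [ 0.05  0.11  0.15  0.19  0.19  0.18  0.18  0.18  0.18  0.19  0.19  0.39]
 [ 0.06  0.1   0.15  0.18  0.19  0.19  0.19  0.18  0.18  0.19  0.34  0.
[... 204 characters left out ...]
 0.21  0.22  0.27  0.23]
 [ 0.06  0.11  0.16  0.19  0.19  0.18  0.18  0.22  0.21  0.21  0.28  0.24]
 [ 0.06  0.11  0.16  0.18  0.18  0.18  0.18  0.19  0.21  0.24  0.24  0.18]
 [ 0.06  0.11  0.15  0.18  0.18  0.18  0.18  0.19  0.19  0.19  0.18  0.18]
 [ 0.06  0.09  0.1   0.12  0.12  0.13  0.13  0.13  0.13  0.15  0.16 -0.  ]
 [ 0.09  0.08  0.09  0.08  0.09  0.08  0.07  0.06  0.07  0.07 -0.    0.  ]
 [ 0.08  0.08  0.09  0.08  0.08  0.09  0.08  0.09  0.08  0.08  0.09 -0.  ]
 [ 0.07  0.08  0.08  0.07  0.08  0.08  0.08  0.08  0.08  0.08  0.08 -0.  ]
 [ 0.06  0.07  0.07  0.07  0.07  0.07  0.08  0.07  0.08  0.07  0.06 -0.  ]
 [ 0.06  0.06  0.06  0.06  0.06  0.07  0.07  0.06  0.07  0.07  0.07 -0.  ]]
```

>>> {"api": "servo_tool", "payload": {
  "motion": [-92,-100,-77,0,-92,-100,-77,0,-92,-220,-120,0,-92,-332,-169,0,-92,-332,-169,0,-92,-332,-169,0,-92,-332,-169,0,-92,-332,-169,0,-92,-332,-169,0,-92,-332,-169,0,-92,-332,-169,0,-92,-332,-169,0],
  "gripper": 0.55,
  "force": 40
}}

```text
time_s: 1.65
ee_pos: [0.4202, 0.2807, 0.2701]
eef_rot: [-0.716, 1.571, 0.59]
force: [-0.0, -0.2, 0.6]
grip_width: 0.0523
```

```bash
cat > snap.py <<'E'
import sys
from h import *
from station import ctrl
n,f=sys.argv[1],sys.argv[2]
c=ctrl.camera(n);np.savez(f+".npz",**c);cv2.imwrite(f"pics/{f}.png",c["color"][:,:,::-1])
o=ctrl.get_obs();print(o["time_s"],np.round(o["ee_pos"],4),np.round(o["force"],1),o["grip_width"], np.degrees(np.arctan2(tool(o)[1,2],tool(o)[0,2])),np.round(o["qpos"],2))
E
python3 snap.py wrist w1
```

```text
1.7 [0.4203 0.2806 0.2701] [0.1 0.3 0.5] 0.052064100237625276 74.79417992887694 [ 0.52  0.14  1.5   0.    1.5  -0.79]
```

View pics/w1.png

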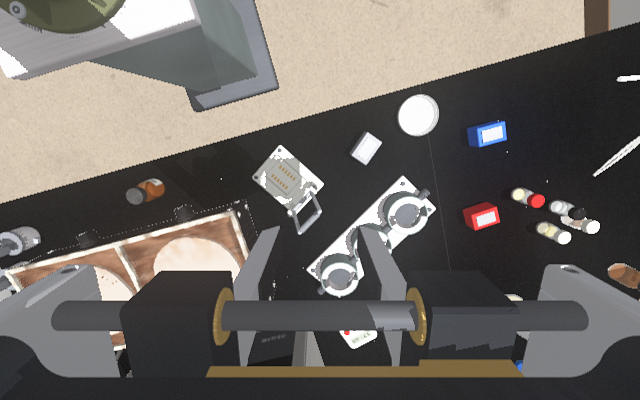

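Run:
```python
from h import *
from station import ctrl
o=ctrl.get_obs(); print(goto(o,[.62,.33,.22]))
c=load("top0.npz");W=world(c)
print("oven",W[70:180:8,285:405:12].reshape(-1,3)[:,2].max(), W[165,340],W[120,340])
```

```text
[np.float64(50.1), np.float64(-179.8), np.float64(100.0), 0.0]
oven 1.5517500053844249 [0.68551592 0.01033776 0.05619958] [0.77210681 0.02291728 0.2441895 ]
```

>>> {"api": "servo_tool", "payload": {
  "motion": [50,-180,100,0,50,-180,100,0,50,-180,100,0,50,-180,100,0,50,-180,100,0,50,-180,100,0,50,-180,100,0]
}}

```text
time_s: 2.58
ee_pos: [0.6198, 0.3298, 0.2214]
eef_rot: [-0.87, 1.569, 0.435]
force: [0.0, 0.3, 0.5]
grip_width: 0.0519
```

```bash
python3 snap.py wrist w2
```

```text
2.625 [0.6199 0.3297 0.2213] [-0.2  0.2  0.5] 0.052237695264508575 74.79092291658881 [ 0.44  0.64  0.93  0.    1.57 -0.87]
```

View pics/w2.png

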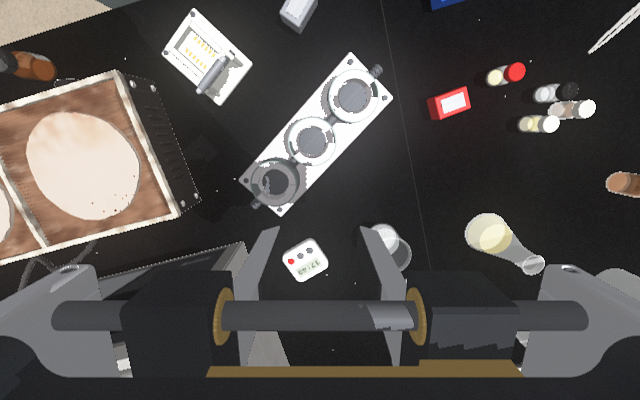

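```bash
cat >> h.py <<'E'
def onplane(c,u,v,z):
    R=cv2.Rodrigues(np.array(c["rvec"]))[0]; C=-R.T@np.array(c["tvec"]).ravel()
    d=np.stack([(u-c["cx"])/c["fx"],(v-c["cy"])/c["fy"],np.ones_like(u,float)],-1)@R
    return C+d*((z-C[2])/d[...,2])[...,None]
E
python3 - <<'E'
from h import *
from scipy.optimize import minimize
c=load("w2.npz");W=world(c);g=c["color"].astype(int)
crop(c,230,40,400,220,4,"pics/w2m.png"); crop(c,150,0,330,110,4,"pics/w2d.png")
v,u=np.indices(W.shape[:2]);P=onplane(c,u.astype(float),v.astype(float),.042)
reg=(u>235)&(u<400)&(v>45)&(v<225)
rim=reg&(abs(W[...,2]-.042)<.006)
oth=reg&~rim
A=P[rim][:,:2];B=P[oth][:,:2]
def sc(p):
    x,y,t=p;ax=np.array([-np.sin(t),np.cos(t)])
    f=lambda Q:sum(1/(1+np.exp((abs(np.hypot(*(Q-(np.array([x,y])+k*ax)).T)-.0275)-.0055)/.0006)) for k in(-.08,0,.08))
    return -(f(A).sum()-f(B).sum())
best=min((minimize(sc,[x,.33+dy,t],method="Nelder-Mead",options=dict(initial_simplex=np.array([x,.33+dy,t])+np.array([[0,0,0],[.006,0,0],[0,.006,0],[0,0,.06]]))) for x in(.54,.55,.56) for dy in(-.01,0,.01) for t in(-.6,-.5,-.4)),key=lambda r:r.fun)
print(best.x,np.degrees(best.x[2]),best.fun,len(A))
x,y,t=best.x
img=c["color"][:,:,::-1].copy();img=cv2.resize(img,None,fx=4,fy=4,interpolation=cv2.INTER_CUBIC)
L=np.linspace(0,2*np.pi,80)
for k in(-.08,0,.08):
    cx,cy=x-k*np.sin(t),y+k*np.cos(t);print("port",cx,cy)
    for r in(.022,.033):
        q=proj(c,np.stack([cx+r*np.cos(L),cy+r*np.sin(L),L*0+.042],-1));cv2.polylines(img,[((q+.5)*4).astype(int)],1,(0,0,255),1)
    s=t+np.radians(60);q=proj(c,[[cx+a*np.cos(s),cy+a*np.sin(s),.042] for a in(-.03,.03)]);cv2.line(img,*[tuple(((k2+.5)*4).astype(int)) for k2 in q],(0,255,0),1)
R=np.array([[np.cos(t),-np.sin(t)],[np.sin(t),np.cos(t)]])
q=proj(c,np.c_[(np.array([[44,123],[-44,123],[-44,-123],[44,-123]])/1000)@R.T+[x,y],np.full(4,.008)]);cv2.polylines(img,[((q+.5)*4).astype(int)],1,(255,0,0),1)
cv2.imwrite("pics/w2f.png",img[180:760,930:1600])
E
```

```text
[ 0.55689816  0.25482937 -0.10288663] -5.894969635897759 -4.258940804196186 2789
port 0.5486817397762 0.17525241938694794
port 0.5568981561800961 0.2548293664349328
port 0.5651145725839921 0.3344063134829177<stdin>:12: RuntimeWarning: overflow encountered in exp
```

View pics/w2f.png

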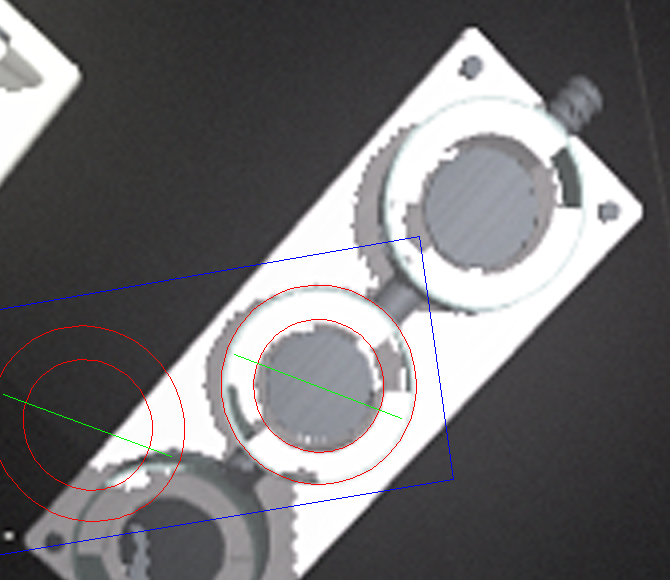

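View pics/w2d.png

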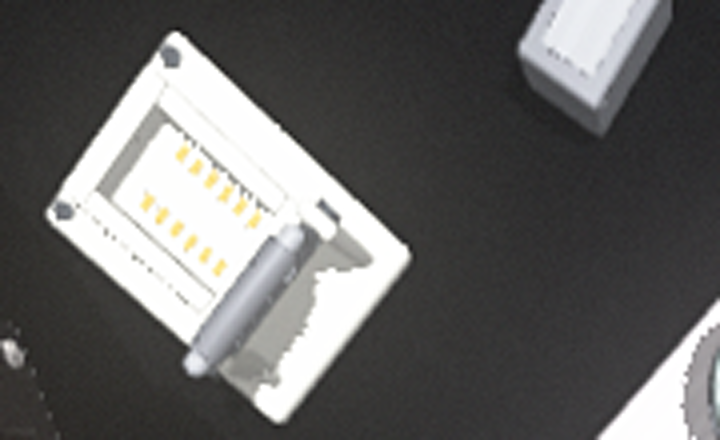

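```bash
cat > fitman.py <<'E'
from h import *
import sys
from scipy.optimize import minimize
from scipy.special import expit
def fit(fn,out=None,reg=None):
    c=load(fn);W=world(c)
    v,u=np.indices(W.shape[:2]);P=onplane(c,u.astype(float),v.astype(float),.042)
    reg=(np.hypot(W[...,0]-.556,W[...,1]-.329)<.16)&(v<290)
    rim=reg&(abs(W[...,2]-.042)<.007)
    A=P[rim][:,:2];B=P[reg&~rim][:,:2]
    def sc(p):
        x,y,t=p;ax=np.array([-np.sin(t),np.cos(t)])
        f=lambda Q:sum(expit(-(abs(np.hypot(*(Q-(np.array([x,y])+k*ax)).T)-.0275)-.0055)/.0008) for k in(-.08,0,.08))
        return -(f(A).sum()-f(B).sum())
    best=min((minimize(sc,[x,.33+dy,t],method="Nelder-Mead",options=dict(initial_simplex=np.array([x,.33+dy,t])+np.array([[0,0,0],[.006,0,0],[0,.006,0],[0,0,.06]]))) for x in(.545,.555,.565) for dy in(-.01,0,.01) for t in(.4,.5,.6)),key=lambda r:r.fun)
    x,y,t=best.x
    print(best.x,np.degrees(t),best.fun,len(A))
    img=cv2.resize(c["color"][:,:,::-1],None,fx=4,fy=4,interpolation=cv2.INTER_CUBIC)
    L=np.linspace(0,2*np.pi,80)
    for k in(-.08,0,.08):
        cx,cy=x-k*np.sin(t),y+k*np.cos(t);print("port",cx.round(4),cy.round(4))
        for r in(.022,.033):
            q=proj(c,np.stack([cx+r*np.cos(L),cy+r*np.sin(L),L*0+.042],-1));cv2.polylines(img,[((q+.5)*4).astype(int)],1,(0,0,255),1)
        s=t+np.radians(60);q=proj(c,[[cx+a*np.cos(s),cy+a*np.sin(s),.042] for a in(-.03,.03)]);cv2.line(img,*[tuple(((k2+.5)*4).astype(int)) for k2 in q],(0,255,0),1)
    R=np.array([[np.cos(t),-np.sin(t)],[np.sin(t),np.cos(t)]])
    q=proj(c,np.c_[(np.array([[44,123],[-44,123],[-44,-123],[44,-123]])/1000)@R.T+[x,y],np.full(4,.008)]);cv2.polylines(img,[((q+.5)*4).astype(int)],1,(255,0,0),1)
    q=(proj(c,[[x,y,.03]])[0]*4).astype(int)
    cv2.imwrite(out,img[max(q[1]-300,0):q[1]+300,max(q[0]-400,0):q[0]+400])
fit(sys.argv[1],sys.argv[2])
E
python3 fitman.py w2.npz pics/w2f2.png; python3 fitman.py top0.npz pics/tf2.png
```

```text
[0.56508026 0.33478491 0.55020474] 31.524409460994654 -1688.2327082295967 2988
port 0.6069 0.2666
port 0.5651 0.3348
port 0.5233 0.403
[0.56345542 0.33340273 0.55336368] 31.705403353701627 -247.67049760264865 479
port 0.6055 0.2653
port 0.5635 0.3334
port 0.5214 0.4015
```

View pics/w2f2.png

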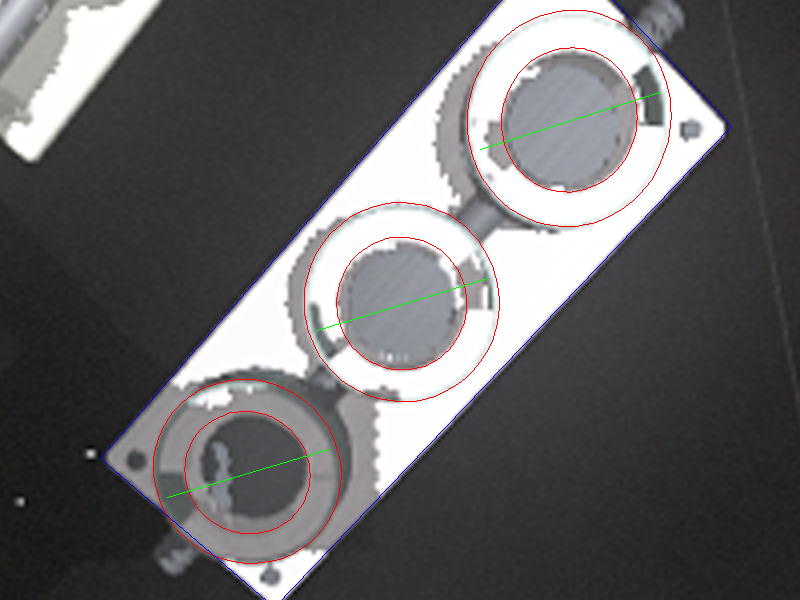

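Run:
```python
from h import *
from station import ctrl
o=ctrl.get_obs(); print(goto(o,[.48,.2,.25]),goto(o,[.48,-.26,.25],np.radians(90)))
```

```text
[np.float64(-28.9), np.float64(100.9), np.float64(-161.8), 0.0] [np.float64(-29.2), np.float64(-19.8), np.float64(-605.7), -15.2]
```

>>> {"api": "servo_tool", "payload": {
  "motion": [-29,100,-162,0,-29,100,-162,0,-29,100,-162,0,-29,100,-162,0,-29,-20,-606,-15,-29,-20,-606,-15,-29,-20,-606,-15,-29,-20,-606,-15,-29,-20,-606,-15,-29,-20,-606,-15,-29,-20,-606,-15,-29,-20,-606,-15,-29,-20,-606,-15,-29,-20,-606,-15,-29,-20,-606,-15,-29,-20,-606,-15,-29,-20,-606,-15]
}}

```text
time_s: 4.75
ee_pos: [0.4806, -0.26, 0.2492]
eef_rot: [-2.231, 1.571, -0.664]
force: [0.4, 1.2, -0.2]
grip_width: 0.0521
```

```bash
python3 snap.py wrist w3
```

```text
4.8 [ 0.4806 -0.2601  0.2491] [ 0.1  0.7 -0.2] 0.05152477978159968 89.79356696355732 [-0.56  0.25  1.42  0.    1.47 -2.13]
```

View pics/w3.png

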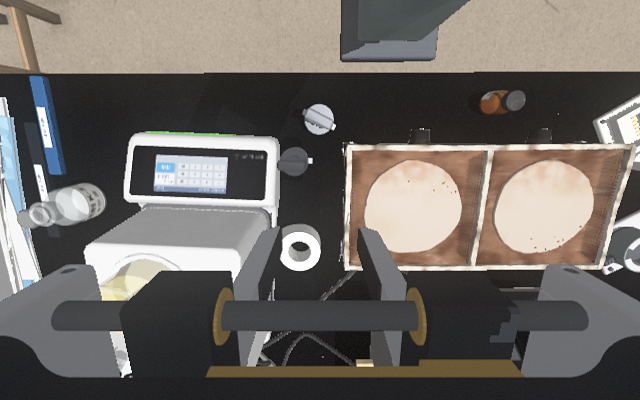

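```bash
cat > fitbox.py <<'E'
from h import *
from scipy.optimize import minimize
from scipy.special import expit
def fitbox(c,x0,y0,ztop,lx,ly,tol=.006,rad=.06,extra=None,rows=290):
    W=world(c);v,u=np.indices(W.shape[:2]);P=onplane(c,u.astype(float),v.astype(float),ztop)
    reg=(np.hypot(P[...,0]-x0,P[...,1]-y0)<rad)&(v<rows)
    on=reg&(W[...,2]>ztop-tol)&(W[...,2]<ztop+.012)
    if extra is not None: on&=extra
    A=P[on][:,:2];B=P[reg&~on][:,:2]
    def f(Q,p):
        d=Q-p[:2];a=d@[np.cos(p[2]),np.sin(p[2])];b=d@[-np.sin(p[2]),np.cos(p[2])]
        return expit((lx/2-abs(a))/.0008)*expit((ly/2-abs(b))/.0008)
    sc=lambda p:-(f(A,p).sum()-f(B,p).sum())
    m=np.median(A,0) if len(A) else [x0,y0]
    best=min((minimize(sc,[m[0],m[1],t],method="Nelder-Mead",options=dict(initial_simplex=np.array([m[0],m[1],t])+np.array([[0,0,0],[.006,0,0],[0,.006,0],[0,0,.15]]))) for t in np.arange(0,np.pi,.2)),key=lambda r:r.fun)
    return best.x,len(A),best.fun
def draw(c,p,z,lx,ly,fn,s=6):
    img=cv2.resize(c["color"][:,:,::-1],None,fx=s,fy=s,interpolation=cv2.INTER_CUBIC)
    t=p[2];R=np.array([[np.cos(t),-np.sin(t)],[np.sin(t),np.cos(t)]])
    q=proj(c,np.c_[(np.array([[lx,ly],[-lx,ly],[-lx,-ly],[lx,-ly]])/2)@R.T+p[:2],np.full(4,z)])
    cv2.polylines(img,[((q+.5)*s).astype(int)],1,(0,0,255),1)
    m=((q.mean(0)+.5)*s).astype(int);cv2.imwrite(fn,img[max(m[1]-200,0):m[1]+200,max(m[0]-200,0):m[0]+200])
E
python3 - <<'E'
from fitbox import *
c=load("w3.npz")
for n,(u,v) in dict(h1=(290,160),h2=(319,119)).items():
    x,y,_=onplane(c,np.array([float(u)]),np.array([float(v)]),.082)[0]; print(n,x,y)
    p,k,s=fitbox(c,x,y,.082,.038,.014,rad=.032); print(p,np.degrees(p[2]),k,s)
    draw(c,p,.082,.038,.014,f"pics/{n}.png")
a=np.hstack([cv2.imread("pics/h1.png"),cv2.imread("pics/h2.png")]);cv2.imwrite("pics/h12.png",a)
E
```

```text
h1 0.45024344934821664 -0.29858291900722234
[ 0.45708041 -0.29738457  1.53922304] 88.19098364362792 302 -239.08733895247005
h2 0.3978993915271492 -0.2596265613165228
[ 0.39674649 -0.25980114  1.10875275] 63.526853021142585 320 -247.72845035054712
```

View pics/h12.png

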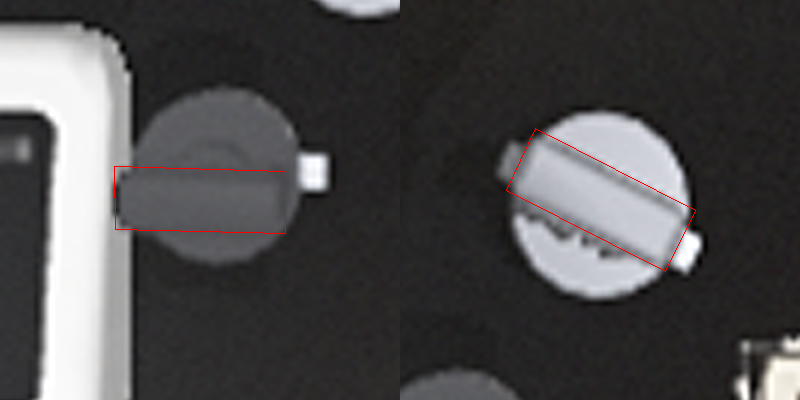

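```bash
sed -i 's/def goto(o,p,jaw=None):/def goto(o,p,jaw=None,mod=False):/; s/e=(jaw-a+np.pi\/2)%np.pi-np.pi\/2/e=(jaw-a+np.pi\/2)%np.pi-np.pi\/2 if mod else (jaw-a+np.pi)%(2*np.pi)-np.pi/; s/return \[\*d.round(1),round(float(r),1)\]/return [float(i) for i in d.round(1)]+[round(float(r),1)]/' h.py
python3 - <<'E'
from h import *
from station import ctrl
o=ctrl.get_obs(); print(goto(o,[.3963,-.2594,.13],np.radians(-26.5)),goto(o,[.3963,-.2594,.055],np.radians(-26.5)))
E
```

```text
[119.1, 84.3, 0.4, 116.3] [194.1, 84.3, 0.4, 116.3]
```

>>> {"api": "servo_tool", "payload": {
  "motion": [60,84,0,11,60,84,0,22,60,84,0,33,60,84,0,44,60,84,0,55,60,84,0,66,60,84,0,77,60,84,0,88,60,84,0,99,119,84,0,116,119,84,0,116,119,84,0,116,119,84,0,116,119,84,0,116],
  "gripper": 0.33
}}

```text
time_s: 6.55
ee_pos: [0.3967, -0.2602, 0.1305]
eef_rot: [-0.208, 1.57, -0.664]
force: [-0.2, -0.1, 0.5]
grip_width: 0.0314
```

```bash
python3 snap.py wrist w4;python3 - <<'E'
from h import *
from station import ctrl
o=ctrl.get_obs(); print(goto(o,[.3963,-.2594,.055],np.radians(-26.5)))
E
```

```text
6.6 [ 0.3966 -0.2602  0.1305] [-0.2 -0.1  0.3] 0.030998260038897867 -26.145295893181636 [-0.66  0.18  1.79  0.    1.17 -0.2 ]
[75.5, 0.5, -0.7, 0.4]
```

View pics/w4.png

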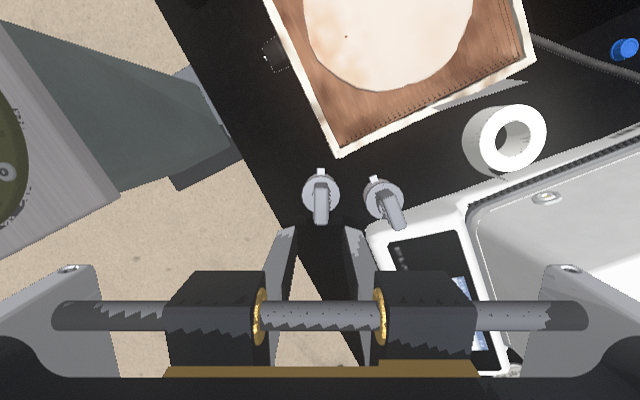

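>>> {"api": "servo_tool", "payload": {
  "motion": [40,0,-0.5,0,75,0,-0.5,0,75,0,-0.5,0,75,0,-0.5,0]
}}

```text
time_s: 7.1
ee_pos: [0.3967, -0.2603, 0.0565]
eef_rot: [-0.198, 1.569, -0.656]
force: [-1.0, -0.1, 0.4]
grip_width: 0.0308
```

>>> {"api": "servo_tool", "payload": {
  "motion": [0,0,0,0,0,0,0,0,0,0,0,0,0,0,0,0,0,0,0,0,0,0,0,0],
  "gripper": 0,
  "force": 40
}}

```text
time_s: 7.85
ee_pos: [0.396, -0.2598, 0.055]
eef_rot: [2.031, 1.571, 1.573]
force: [0.4, 0.2, 0.2]
grip_width: 0.0007
```

```bash
python3 snap.py wrist w5
python3 - <<'E'
from fitbox import *
from station import ctrl
c=load("w5.npz");W=world(c);print(W[170:260:6,320].round(3))
E
```

```text
7.9 [ 0.396  -0.2598  0.055 ] [ 1.2 -0.3  1.3] 0.00047932407322558114 -26.22758155036881 [-0.66  0.28  1.86  0.    1.   -0.2 ]
[[ 0.411 -0.229  0.   ]
 [ 0.409 -0.234 -0.   ]
 [ 0.407 -0.236  0.016]
 [ 0.405 -0.241  0.016]
 [ 0.405 -0.241  0.038]
 [ 0.403 -0.246  0.037]
 [ 0.404 -0.242  0.069]
 [ 0.404 -0.243  0.08 ]
 [ 0.403 -0.246  0.084]
 [ 0.4   -0.25   0.082]
 [ 0.4   -0.252  0.088]
 [ 0.399 -0.252  0.097]
 [ 0.4   -0.252  0.108]
 [ 0.399 -0.252  0.115]
 [ 0.399 -0.252  0.123]]
```

View pics/w5.png

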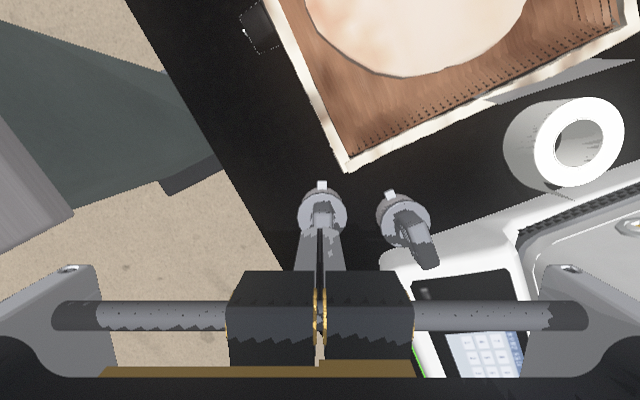

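```bash
python3 - <<'E'
from h import *
c=load("w5.npz");crop(c,270,150,370,290,5,"pics/w5c.png")
E
python3 snap.py scene s5
python3 - <<'E'
from h import *
c=load("s5.npz");print(proj(c,[[.396,-.26,.055]]));u,v=proj(c,[[.396,-.26,.055]])[0].astype(int);crop(c,max(u-60,0),v-50,u+60,v+50,6,"pics/s5c.png")
E
```

```text
7.95 [ 0.396  -0.2598  0.055 ] [ 1.1 -0.1  0.5] 0.0009131968819457614 -26.231789317069858 [-0.66  0.28  1.86  0.    1.   -0.2 ]
[[405.81997862 177.6551481 ]]
```

View pics/w5c.png

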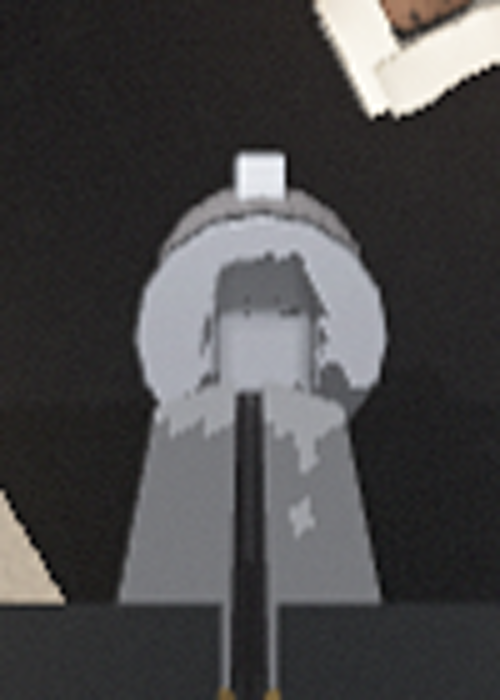

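View pics/s5c.png

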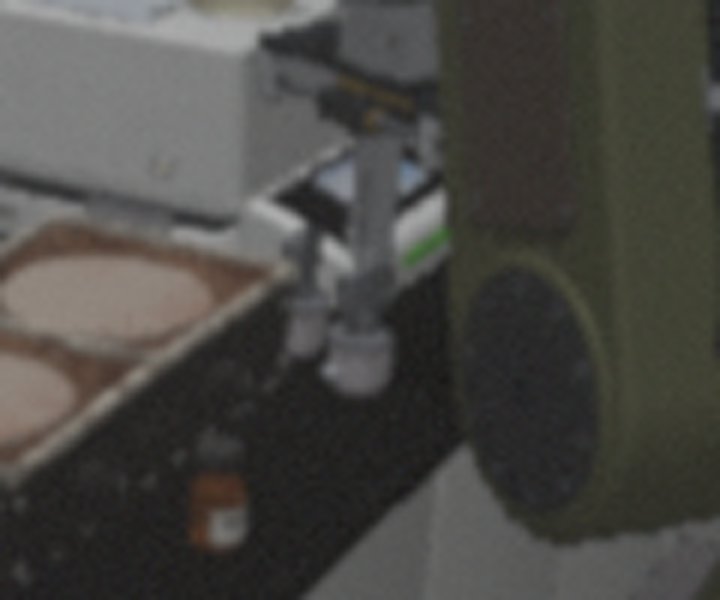

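Run:
```python
from h import *
c=load("w5.npz");W=world(c)
for col in (304,312,320,328,336):
    print(col,[(r,*(W[r,col]*1000).astype(int)) for r in range(206,260,4)])
c=load("w4.npz");W=world(c)
for col in (285,290,350,355):
    print(col,[(r,*(W[r,col]*1000).astype(int)) for r in range(215,270,5)])
```

```text
304 [(206, np.int64(388), np.int64(-244), np.int64(37)), (210, np.int64(386), np.int64(-247), np.int64(37)), (214, np.int64(385), np.int64(-250), np.int64(36)), (218, np.int64(383), np.int64(-253), np.int64(38)), (222, np.int64(381), np.int64(-257), np.int64(36)), (226, np.int64(380), np.int64(-260), np.int64(37)), (230, np.int64(390), np.int64(-246), np.int64(90)), (234, np.int64(390), np.int64(-246), np.int64(97)), (238, np.int64(391), np.int64(-246), np.int64(105)), (242, np.int64(391), np.int64(-247), np.int64(109)), (246, np.int64(391), np.int64(-246), np.int64(115)), (250, np.int64(392), np.int64(-246), np.int64(121)), (254, np.int64(392), np.int64(-247), np.int64(125)), (258, np.int64(392), np.int64(-247), np.int64(130))]
312 [(206, np.int64(394), np.int64(-248), np.int64(35)), (210, np.int64(392), np.int64(-250), np.int64(36)), (214, np.int64(397), np.int64(-243), np.int64(74)), (218, np.int64(396), np.int64(-245), np.int64(74)), (222, np.int64(394), np.int64(-248), np.int64(74)), (226, np.int64(393), np.int64(-251), np.int64(73)), (230, np.int64(395), np.int64(-248), np.int6
[... 4224 characters left out ...]
int64(200)), (260, np.int64(413), np.int64(-259), np.int64(205)), (265, np.int64(413), np.int64(-259), np.int64(209))]
355 [(215, np.int64(421), np.int64(-311), np.int64(0)), (220, np.int64(418), np.int64(-317), np.int64(0)), (225, np.int64(415), np.int64(-323), np.int64(0)), (230, np.int64(421), np.int64(-261), np.int64(167)), (235, np.int64(420), np.int64(-260), np.int64(175)), (240, np.int64(419), np.int64(-260), np.int64(183)), (245, np.int64(418), np.int64(-259), np.int64(189)), (250, np.int64(417), np.int64(-259), np.int64(196)), (255, np.int64(417), np.int64(-259), np.int64(202)), (260, np.int64(416), np.int64(-259), np.int64(208)), (265, np.int64(416), np.int64(-258), np.int64(213))]
```

>>> {"api": "servo_tool", "payload": {
  "motion": [-5,0,0,0,-5,0,0,0,-5,0,0,0,-5,0,0,0,10,0,0,0,16,0,0,0,16,0,0,0,16,0,0,0],
  "gripper": 0.55
}}

```text
time_s: 8.95
ee_pos: [0.3961, -0.2599, 0.0391]
eef_rot: [0.013, 1.571, -0.445]
force: [1.1, -0.1, 0.3]
grip_width: 0.0516
```

```bash
python3 snap.py wrist w6
python3 - <<'E'
from h import *
c=load("w6.npz");W=world(c);crop(c,240,150,400,280,5,"pics/w6c.png")
for col in (275,280,290,295,346,352,360):
    print(col,[(r,*map(int,(W[r,col]*1000))) for r in range(216,250,4)])
E
```

```text
9.0 [ 0.3962 -0.2599  0.0392] [0.9 0.7 0. ] 0.05194225034991 -26.22805493904836 [-0.66  0.31  1.87  0.    0.96 -0.2 ]
275 [(216, 355, -246, 0), (220, 354, -249, 0), (224, 352, -253, 1), (228, 373, -237, 72), (232, 374, -238, 78), (236, 375, -238, 86), (240, 375, -239, 88), (244, 375, -240, 93), (248, 375, -241, 96)]
280 [(216, 360, -248, 0), (220, 358, -252, 0), (224, 356, -255, 0), (228, 375, -239, 68), (232, 375, -240, 74), (236, 374, -243, 74), (240, 373, -245, 76), (244, 372, -247, 76), (248, 371, -249, 77)]
290 [(216, 368, -252, 1), (220, 366, -256, 0), (224, 364, -259, 0), (228, 362, -263, 0), (232, 361, -266, 0), (236, 359, -270, 0), (240, 357, -273, 0), (244, 355, -277, 0), (248, 353, -281, 0)]
295 [(216, 372, -254, 0), (220, 370, -258, 0), (224, 368, -261, 0), (228, 367, -265, 0), (232, 365, -268, 0), (236, 363, -272, 0), (240, 361, -275, 0), (244, 359, -279, 0), (248, 357, -283, 0)]
346 [(216, 417, -262, 37), (220, 415, -265, 37), (224, 414, -268, 38), (228, 412, -272, 36), (232, 411, -274, 37), (236, 406, -293, 0), (240, 404, -297, 0), (244, 403, -301, 0), (248, 401, -305, 0)]
352 [(216, 419, -278, 0), (220, 418, -281, 0), (224, 416, -285, 0), (228, 415, -288, 0), (232, 413, -292, 0), (236, 411, -295, 0), (240, 410, -299, 0), (244, 408, -303, 0), (248, 406, -307, 0)]
360 [(216, 426, -281, 0), (220, 424, -285, 0), (224, 423, -288, 0), (228, 423, -263, 68), (232, 422, -263, 74), (236, 422, -264, 80), (240, 420, -266, 81), (244, 419, -268, 81), (248, 418, -270, 81)]
```

View pics/w6c.png

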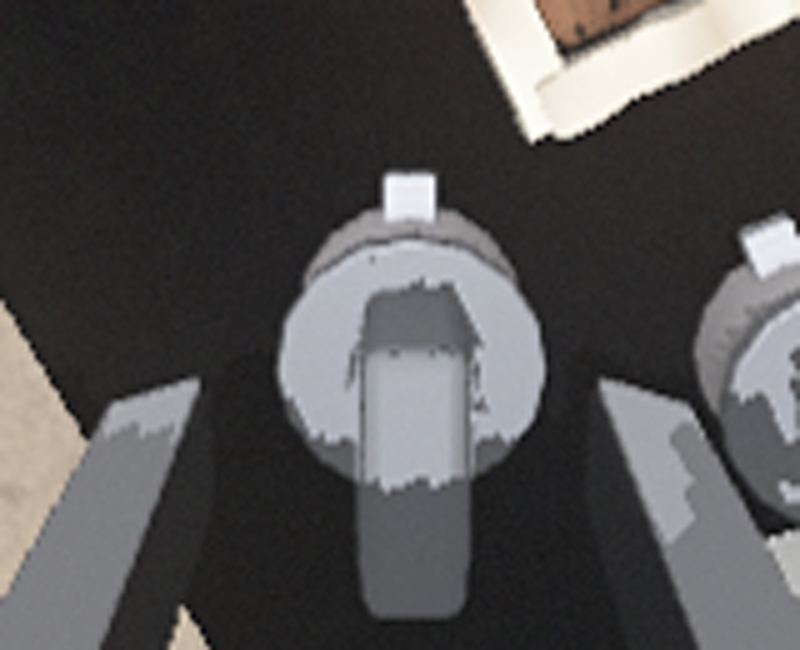

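>>> {"api": "servo_tool", "payload": {
  "motion": [10,0,0,0,10,0,0,0]
}}

```text
time_s: 9.25
ee_pos: [0.3956, -0.2595, 0.0282]
eef_rot: [2.931, 1.569, 2.473]
force: [-1.0, -1.0, 0.3]
grip_width: 0.0519
```

>>> {"api": "servo_tool", "payload": {
  "motion": [0,0,0,0,0,0,0,0,0,0,0,0,0,0,0,0,0,0,0,0,0,0,0,0],
  "gripper": 0
}}

```text
time_s: 10.0
ee_pos: [0.396, -0.2598, 0.029]
eef_rot: [2.98, 1.571, 2.523]
force: [-0.3, -0.5, -0.5]
grip_width: 0.0137
```

```bash
python3 snap.py wrist w7
python3 - <<'E'
from h import *
c=load("w7.npz");W=world(c);crop(c,240,150,400,280,5,"pics/w7c.png")
E
```

```text
10.05 [ 0.396  -0.2598  0.029 ] [-0.5  0.7 -1.6] 0.013797842611555713 -26.22982802086814 [-0.66  0.32  1.88 -0.    0.94 -0.2 ]
```

View pics/w7c.png

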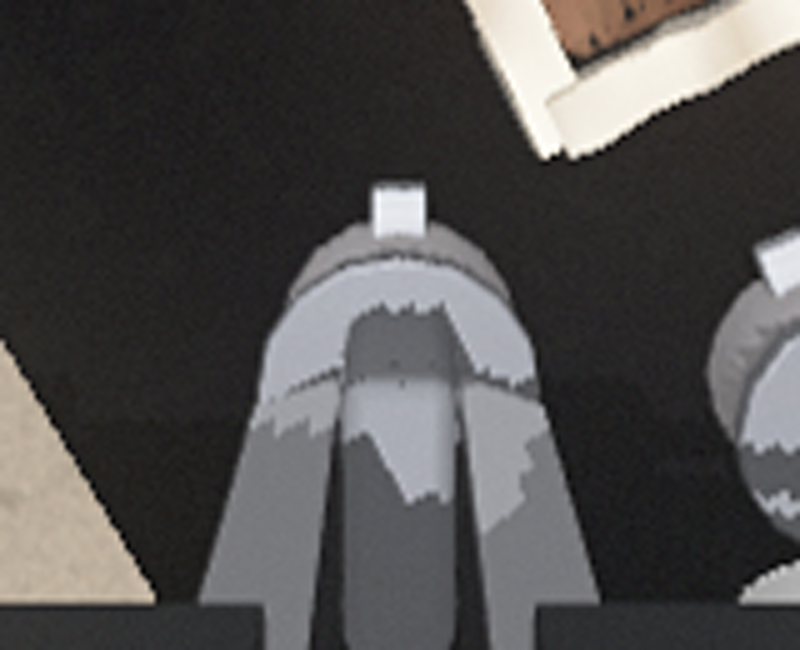

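```bash
cat > rel.py <<'E'
from fitbox import *
import sys
# fit collar disc (43mm, z .037+dz) and bar
def disc(c,x0,y0,z,r=.0215,tol=.006):
    W=world(c);v,u=np.indices(W.shape[:2]);P=onplane(c,u.astype(float),v.astype(float),z)
    reg=(np.hypot(P[...,0]-x0,P[...,1]-y0)<.04)&(v<290)
    on=reg&(abs(W[...,2]-z)<tol); bad=reg&(W[...,2]<z-tol)  # occluders above ignored
    A=P[on][:,:2];B=P[bad][:,:2]
    f=lambda Q,p:expit((r-np.hypot(*(Q-p).T))/.0008)
    # penalise on-points outside too
    b=minimize(lambda p:f(B,p).sum()-f(A,p).sum(),[x0,y0],method="Nelder-Mead",options=dict(initial_simplex=[[x0,y0],[x0+.004,y0],[x0,y0+.004]]))
    return b.x,len(A)
if __name__=="__main__":
    for f in ("w3","w4","w5","w6","w7"):
        c=load(f+".npz")
        p,k,s=fitbox(c,.396,-.26,.082,.038,.014,rad=.032,rows=226 if f in("w5","w7") else 290) 
        d=disc(c,.396,-.26,.037)
        print(f,p.round(4),np.degrees(p[2]).round(1),k,"collar",d[0].round(4),d[1])
E
python3 rel.py
```

```text
w3 [ 0.3967 -0.2598  1.1087] 63.5 320 collar [ 0.3967 -0.2599] 359
w4 [ 0.398  -0.2589  1.099 ] 63.0 558 collar [ 0.3978 -0.2593] 639
w5 [ 0.398  -0.2587  1.1047] 63.3 317 collar [ 0.3978 -0.2593] 976
w6 [ 0.3982 -0.2585  1.1138] 63.8 1604 collar [ 0.3979 -0.2592] 1235
w7 [ 0.3942 -0.2566  4.051 ] 232.1 71 collar [ 0.3959 -0.2584] 886
```

Run:
```python
from h import *
from station import ctrl
o=ctrl.get_obs(); print(goto(o,[.396,-.26,.16]),goto(o,[.5224,.34,.16],np.radians(1.6)))
```

```text
[-131.0, -0.2, 0.1, 0.0] [-131.0, 593.9, -151.7, -27.8]
```

>>> {"api": "servo_tool", "payload": {
  "motion": [-40,0,0,0,-90,0,0,0,-131,0,0,0,-131,0,0,0,-131,594,-152,-28,-131,594,-152,-28,-131,594,-152,-28,-131,594,-152,-28,-131,594,-152,-28,-131,594,-152,-28,-131,594,-152,-28,-131,594,-152,-28,-131,594,-152,-28,-131,594,-152,-28,-131,594,-152,-28,-131,594,-152,-28,-131,594,-152,-28,-131,594,-152,-28,-131,594,-152,-28,-131,594,-152,-28]
}}

```text
time_s: 12.55
ee_pos: [0.5223, 0.34, 0.1602]
eef_rot: [0.484, 1.571, 0.515]
force: [-0.3, -0.3, -0.7]
grip_width: 0.0137
```

```bash
python3 snap.py wrist w8; python3 fitman.py w8.npz pics/w8f.png
python3 - <<'E'
from rel import *
c=load("w8.npz");print(disc(c,.5224,.34,.037+.131))
W=world(c);crop(c,240,150,400,290,5,"pics/w8c.png")
E
```

```text
12.6 [0.5222 0.3401 0.1601] [ 0.4  0.9 -0.5] 0.013962199566596585 1.7610441843124938 [0.52 0.48 1.32 0.   1.35 0.49]
[0.56559624 0.33552975 0.55290429] 31.679082239622403 -1822.647485997552 3514
port 0.6076 0.2674
port 0.5656 0.3355
port 0.5236 0.4036
(array([0.52171953, 0.34140812]), 884)
```

View pics/w8.png

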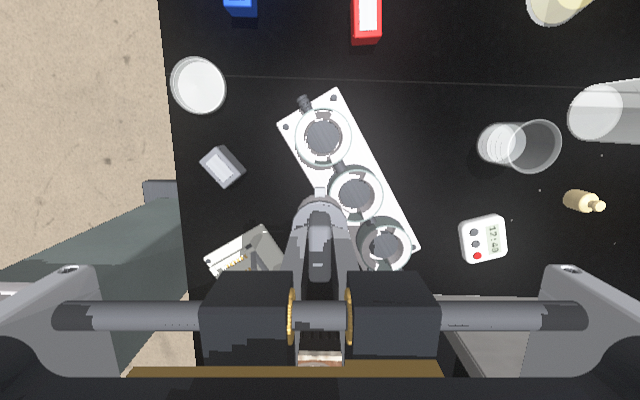

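View pics/w8f.png

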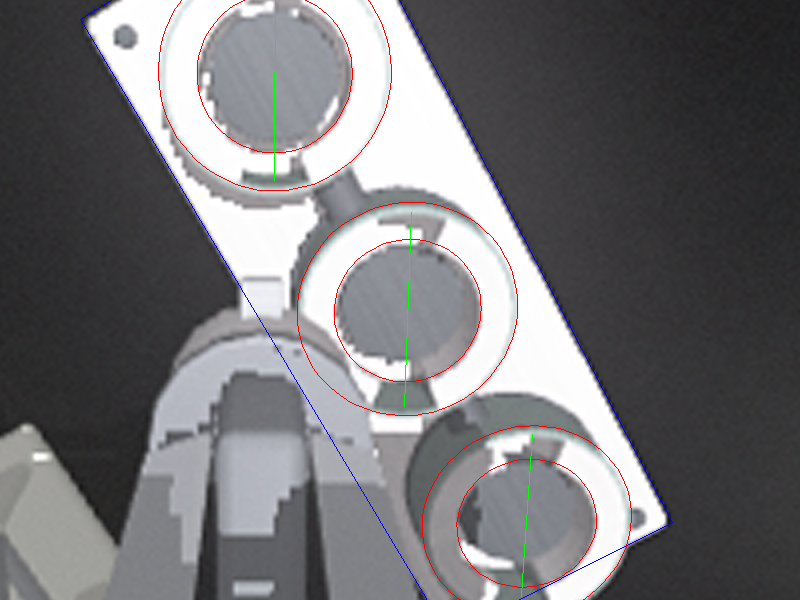

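View pics/w8c.png

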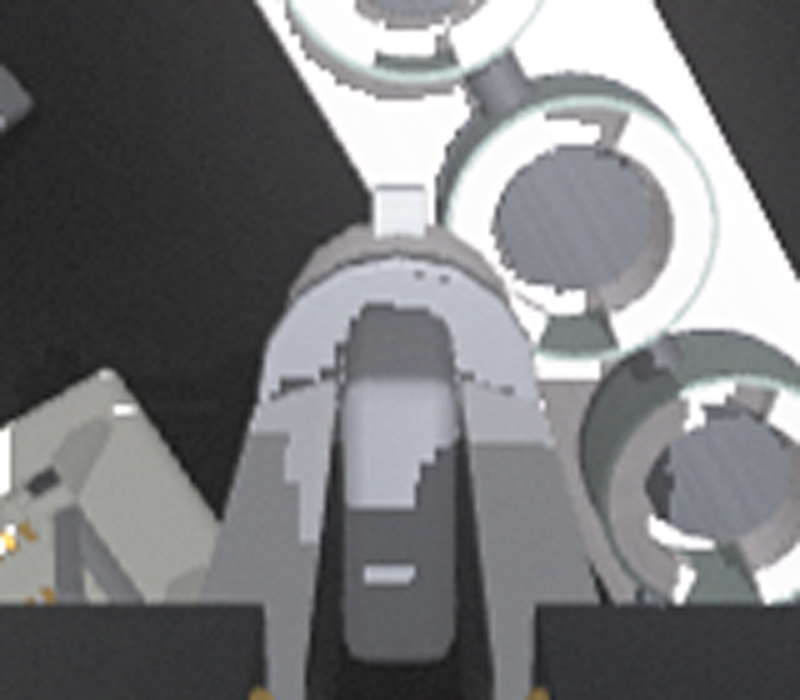

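Run:
```python
from h import *
from station import ctrl
o=ctrl.get_obs(); print(goto(o,[.5238,.4021,.16],np.radians(1.7)),goto(o,[.5238,.4021,.079],np.radians(1.7)))
```

```text
[0.1, 61.9, 3.5, 0.1] [81.1, 61.9, 3.5, 0.1]
```

>>> {"api": "servo_tool", "payload": {
  "motion": [0,62,3.5,0,0,62,3.5,0,0,62,3.5,0,40,62,3.5,0,81,62,3.5,0,81,62,3.5,0,81,62,3.5,0,81,62,3.5,0]
}}

```text
time_s: 13.6
ee_pos: [0.5246, 0.4026, 0.0813]
eef_rot: [0.569, 1.568, 0.6]
force: [-0.2, 0.8, -2.3]
grip_width: 0.0137
```

```bash
python3 snap.py wrist w9; python3 fitman.py w9.npz pics/w9f.png
python3 - <<'E'
from rel import *
c=load("w9.npz");print(disc(c,.5238,.402,.037+.05))
E
```

```text
13.65 [0.5245 0.4026 0.0809] [-0.1 -0.2 -1. ] 0.013773027025826078 1.7605712107084162 [ 0.6   0.63  1.27 -0.    1.23  0.57]
[ 0.81633333 -0.44933333  2.32666667] 133.30818033377184 -0.0 1857
port 0.8745 -0.3945
port 0.8163 -0.4493
port 0.7581 -0.5042
(array([0.52407668, 0.40345407]), 884)Traceback (most recent call last):
  File "fitman.py", line 29, in <module>
    fit(sys.argv[1],sys.argv[2])
    ~~~^^^^^^^^^^^^^^^^^^^^^^^^^
  File "fitman.py", line 28, in fit
    cv2.imwrite(out,img[max(q[1]-300,0):q[1]+300,max(q[0]-400,0):q[0]+400])
    ~~~~~~~~~~~^^^^^^^^^^^^^^^^^^^^^^^^^^^^^^^^^^^^^^^^^^^^^^^^^^^^^^^^^^^^
cv2.error: OpenCV(4.12.0) /io/opencv/modules/imgcodecs/src/loadsave.cpp:1146: error: (-215:Assertion failed) !_img.empty() in function 'imwrite'
```

```bash
cat > ov.py <<'E'
from h import *
import sys
def ov(f,out,port,coll,zc,s=5,box=(240,120,400,270)):
    c=load(f);x0,y0,x1,y1=box
    img=cv2.resize(c["color"][:,:,::-1],None,fx=s,fy=s,interpolation=cv2.INTER_CUBIC)
    L=np.linspace(0,2*np.pi,100)
    for (x,y),z,r,col in [(port,.042,.022,(0,0,255)),(port,.042,.033,(0,0,255)),(coll,zc,.0215,(0,255,0)),(coll,zc-.021,.0,(0,255,0))]:
        q=proj(c,np.stack([x+r*np.cos(L),y+r*np.sin(L),L*0+z],-1));cv2.polylines(img,[((q+.5)*s).astype(int)],1,col,1)
    cv2.imwrite(out,img[y0*s:y1*s,x0*s:x1*s])
E
python3 -c "
from ov import *
ov('w9.npz','pics/w9o.png',(.5236,.4036),(.5241,.4035),.087)"
```

```text
(no output)
```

View pics/w9o.png

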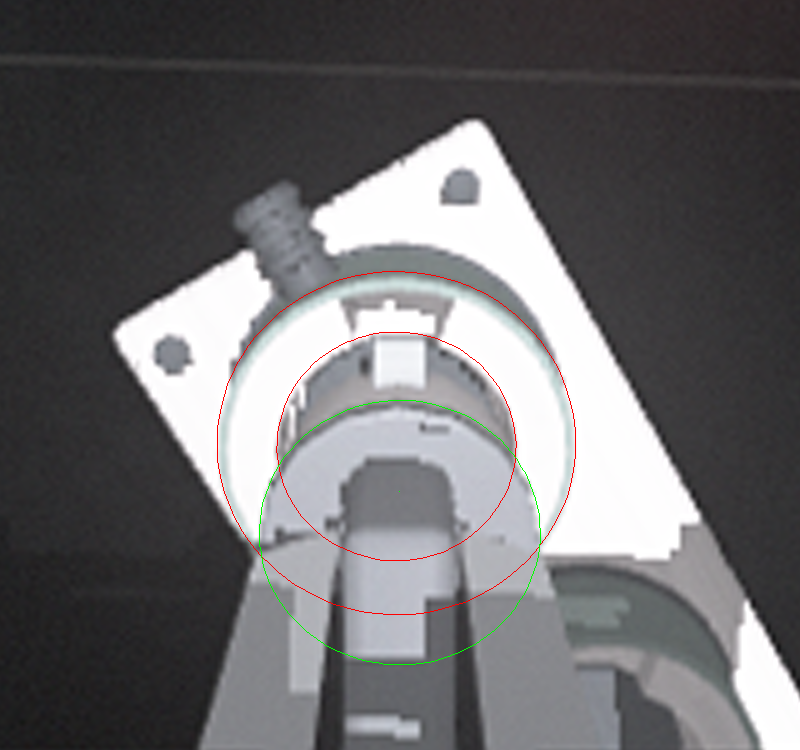

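>>> {"api": "servo_tool", "payload": {
  "motion": [6,0,0,0,12,0,0,0,18,0,0,0,22,0,0,0,22,0,0,0,22,0,0,0],
  "force": 60
}}

```text
time_s: 14.4
ee_pos: [0.5238, 0.4023, 0.0572]
eef_rot: [0.613, 1.571, 0.643]
force: [0.1, 0.2, -0.3]
grip_width: 0.0132
```

```bash
python3 snap.py wrist w10; python3 -c "
from ov import *
ov('w10.npz','pics/w10o.png',(.5236,.4036),(.5241,.4035),.067)"
```

```text
14.45 [0.5239 0.4023 0.0572] [ 0.   0.1 -1. ] 0.013635351796239085 1.767690450563416 [0.6  0.65 1.29 0.   1.19 0.57]
```

View pics/w10o.png

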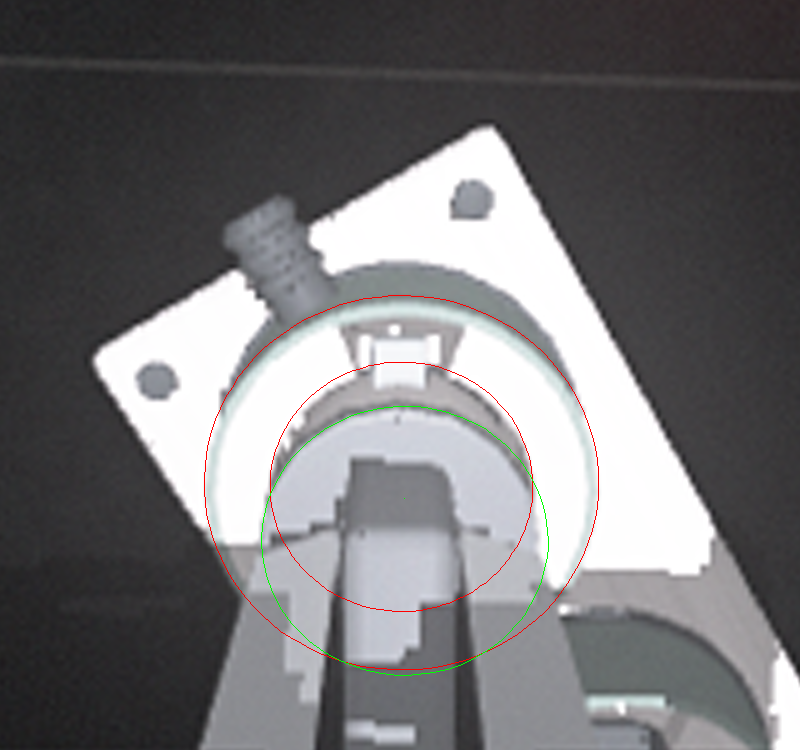

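>>> {"api": "servo_tool", "payload": {
  "motion": [5,0,0,0,9,0,0,0,13,0,0,0,15.5,0,0,0,15.5,0,0,0,15.5,0,0,0,15.5,0,0,0]
}}

```text
time_s: 15.32
ee_pos: [0.5241, 0.4025, 0.0423]
eef_rot: [0.567, 1.57, 0.598]
force: [-1.5, -0.9, 7.8]
grip_width: 0.0138
```

```bash
python3 snap.py wrist w11
```

```text
15.375 [0.5241 0.4025 0.0423] [-1.1 -1.1  8.6] 0.013705101202359592 1.7690980457759349 [0.6  0.67 1.3  0.   1.17 0.57]
```

View pics/w11.png

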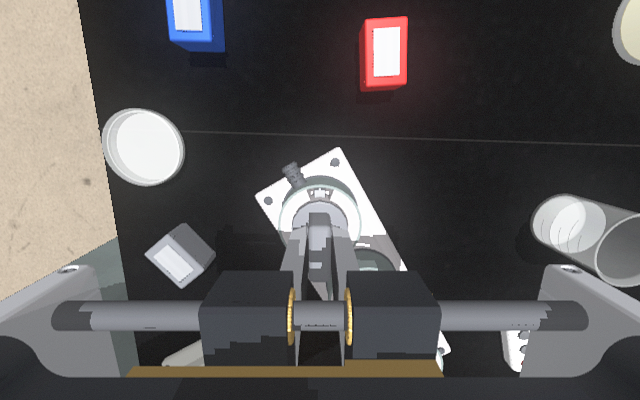

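>>> {"api": "servo_tool", "payload": {
  "motion": [0.7,0,0,8,0.7,0,0,16,0.7,0,0,24,0.7,0,0,32,0.7,0,0,40,0.7,0,0,48,0.7,0,0,55,0.7,0,0,60,0.7,0,0,61,0.7,0,0,61,0.7,0,0,61]
}}

```text
time_s: 16.75
ee_pos: [0.5244, 0.4027, 0.0418]
eef_rot: [1.614, 1.569, 0.58]
force: [0.4, -0.2, 8.1]
grip_width: 0.0135
```

```bash
python3 snap.py wrist w12;  python3 - <<'E'
from station import ctrl
print(ctrl.get_obs()["moment"])
from h import *
c=load("w12.npz");crop(c,240,150,400,280,5,"pics/w12c.png")
E
```

```text
16.8 [0.5244 0.4027 0.0418] [ 1.1 -0.7  8.2] 0.013688190947075147 -59.22801515999055 [ 0.6   0.67  1.3  -0.    1.17  1.63]
[-0.09061989  0.12995828 -0.00154355]
```

View pics/w12c.png

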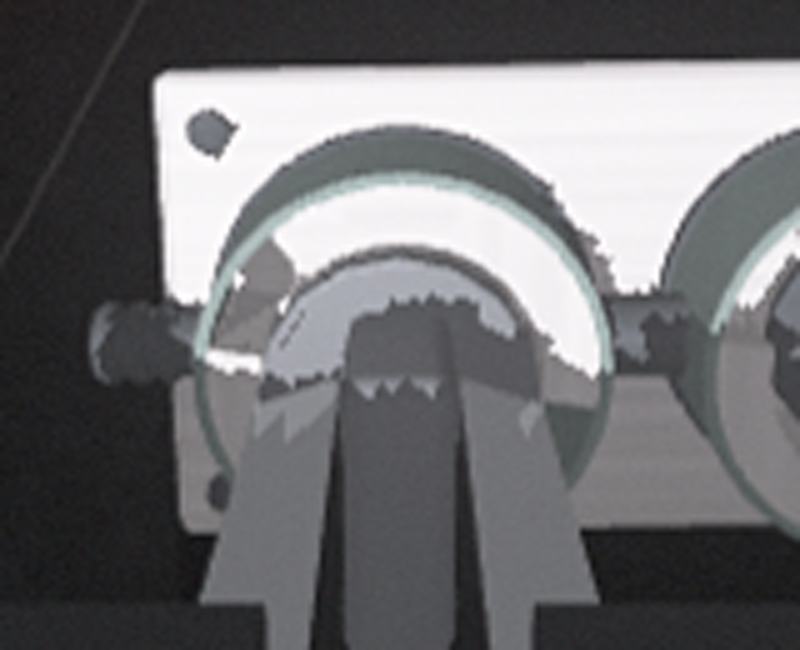

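>>> {"api": "servo_tool", "payload": {
  "motion": [-4,0,0,0,-8,0,0,0,-8,0,0,0,-8,0,0,0]
}}

```text
time_s: 17.3
ee_pos: [0.5242, 0.4025, 0.0491]
eef_rot: [1.601, 1.569, 0.567]
force: [2.8, 1.3, 3.7]
grip_width: 0.0135
```

>>> {"api": "servo_tool", "payload": {
  "motion": [0,0,0,0,0,0,0,0,0,0,0,0],
  "gripper": 0.4
}}

```text
time_s: 17.68
ee_pos: [0.5235, 0.4021, 0.0484]
eef_rot: [-1.496, 1.57, -2.529]
force: [0.3, -0.1, 0.6]
grip_width: 0.0371
```

>>> {"api": "servo_tool", "payload": {
  "motion": [-30,0,0,0,-70,0,0,0,-110,0,0,0,-110,0,0,0,-110,-60,0,0,-110,-60,0,0,-110,-60,0,0]
}}

```text
time_s: 18.55
ee_pos: [0.4727, 0.3718, 0.1589]
eef_rot: [1.645, 1.57, 0.611]
force: [0.5, 0.0, 0.1]
grip_width: 0.0371
```

```bash
python3 snap.py wrist w13;  python3 - <<'E'
from fitbox import *
c=load("w13.npz");p,k,s=fitbox(c,.5236,.4036,.104,.038,.014,rad=.032);print(p,np.degrees(p[2]),k,s)
q=proj(c,[[.5236,.4036,.104]])[0].astype(int);W=world(c);print(q,np.median(W[q[1]-1:q[1]+2,q[0]-4:q[0]+5,2]))
draw(c,p,.104,.038,.014,"pics/w13f.png",5)
E
```

```text
18.6 [0.4731 0.3721 0.159 ] [-0.5  0.3  0.5] 0.037385596031950595 -59.23460860255386 [ 0.61  0.43  1.39 -0.    1.32  1.64]
[0.5243594  0.4033311  3.67610361] 210.6252218533957 614 -468.6767319961708
[318 142] 0.10427779628718707
```

View pics/w13f.png

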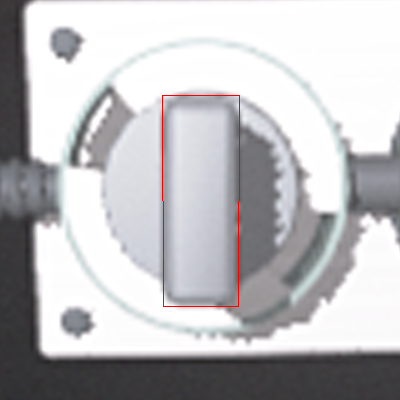

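View pics/w13.png

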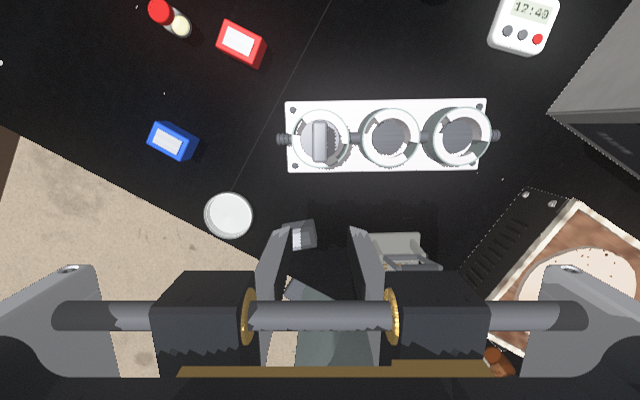

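```bash
python3 fitman.py w13.npz pics/w13m.png
python3 - <<'E'
from h import *
from station import ctrl
o=ctrl.get_obs(); print(goto(o,[.455,-.2965,.13],np.radians(-1.8)))
E
```

```text
[0.56583216 0.33492455 0.55375992] 31.7281061356615 -2485.5583932356667 4282
port 0.6079 0.2669
port 0.5658 0.3349
port 0.5238 0.403
[28.6, -357.5, 565.2, -57.4]
```

>>> {"api": "servo_tool", "payload": {
  "motion": [0,-357,565,-10,0,-357,565,-20,0,-357,565,-30,0,-357,565,-40,0,-357,565,-57,0,-357,565,-57,0,-357,565,-57,0,-357,565,-57,0,-357,565,-57,0,-357,565,-57,0,-357,565,-57,0,-357,565,-57,0,-357,565,-57,29,-357,565,-57,29,-357,565,-57,29,-357,565,-57,29,-357,565,-57],
  "gripper": 0.5
}}

```text
time_s: 20.72
ee_pos: [0.4551, -0.2965, 0.131]
eef_rot: [-0.592, 1.569, -0.631]
force: [0.3, 0.3, -0.1]
grip_width: 0.0472
```

```bash
python3 snap.py wrist w14;  python3 - <<'E'
from rel import *
from station import ctrl
c=load("w14.npz");p,k,s=fitbox(c,.457,-.297,.082,.038,.014,rad=.03);print(p,np.degrees(p[2]),k,s)
print(disc(c,.457,-.297,.037))
o=ctrl.get_obs();print(goto(o,[.457,-.297,.029],np.radians(-1.8)))
draw(c,p,.082,.038,.014,"pics/w14f.png",4)
E
```

```text
20.775 [ 0.455  -0.2965  0.1308] [ 0.2  0.4 -0. ] 0.04683227069131129 -2.208725274976687 [-0.65  0.33  1.6   0.    1.21 -0.61]
[ 0.4584947  -0.29632536  1.53491935] 87.94440061755104 527 -408.0210216257036
(array([ 0.45849522, -0.29691238]), 755)
[101.8, -0.3, 1.9, -0.4]
```

View pics/w14.png

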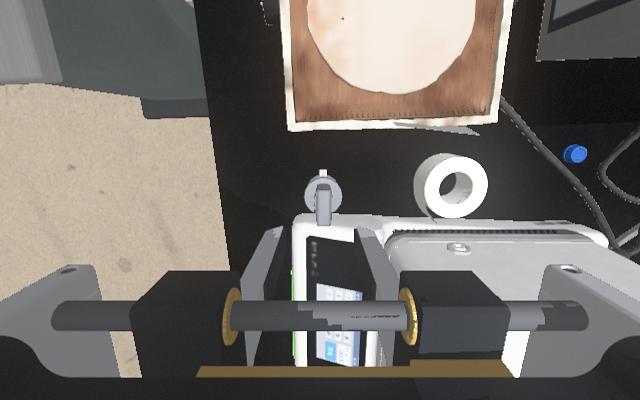

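>>> {"api": "servo_tool", "payload": {
  "motion": [30,-0.5,1.7,-0.4,60,-0.5,1.7,-0.4,80,-0.5,1.7,-0.4,80,-0.5,1.7,-0.4]
}}

```text
time_s: 21.28
ee_pos: [0.4558, -0.2967, 0.0492]
eef_rot: [2.521, 1.569, 2.489]
force: [0.3, -0.1, 0.2]
grip_width: 0.0468
```

```bash
python3 snap.py wrist w15;  python3 - <<'E'
from rel import *
c=load("w15.npz");print(disc(c,.457,-.297,.037));crop(c,240,150,400,280,5,"pics/w15c.png")
E
```

```text
21.325 [ 0.4564 -0.2971  0.0503] [-0.2 -0.1  0.5] 0.04725810151682108 -1.827654673558861 [-0.64  0.43  1.67  0.    1.05 -0.61]
(array([ 0.45848123, -0.29680854]), 1410)
```

View pics/w15c.png

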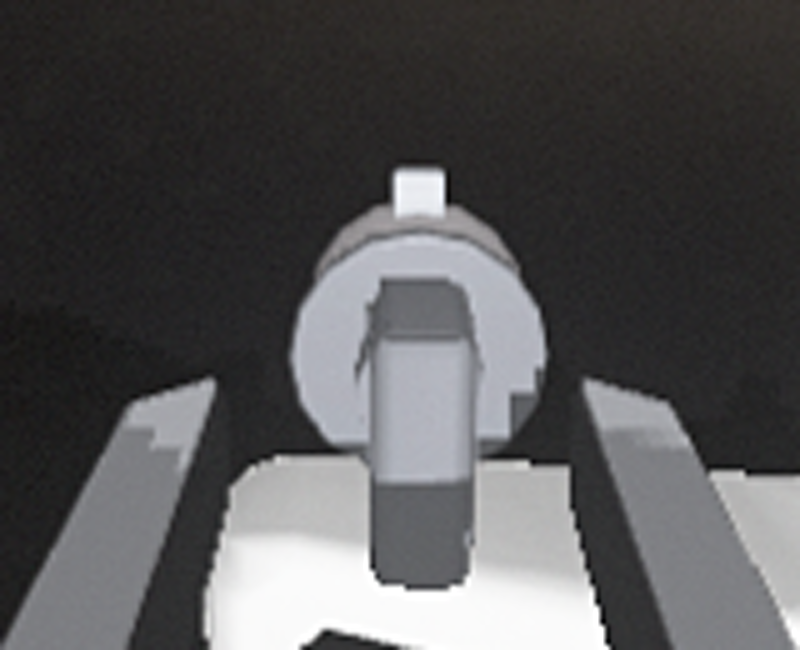

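>>> {"api": "servo_tool", "payload": {
  "motion": [0,0,2.2,0,10,0,2.2,0,21,0,2.2,0,21,0,2.2,0]
}}

```text
time_s: 21.82
ee_pos: [0.4579, -0.2968, 0.0277]
eef_rot: [2.528, 1.569, 2.496]
force: [0.0, 0.6, 0.8]
grip_width: 0.0474
```

>>> {"api": "servo_tool", "payload": {
  "motion": [0,0,0,0,0,0,0,0,0,0,0,0,0,0,0,0,0,0,0,0,0,0,0,0],
  "gripper": 0
}}

```text
time_s: 22.58
ee_pos: [0.4585, -0.2972, 0.0289]
eef_rot: [-0.795, 1.571, -0.827]
force: [-0.1, 0.1, 1.3]
grip_width: 0.0136
```

```bash
python3 snap.py wrist w16;  python3 - <<'E'
from rel import *
from station import ctrl
c=load("w16.npz");print(disc(c,.458,-.297,.037));crop(c,240,150,400,280,5,"pics/w16c.png")
o=ctrl.get_obs();print(goto(o,[.458,-.297,.16]),goto(o,[.5645,.272,.16],np.radians(1.7)))
E
```

```text
22.625 [ 0.4585 -0.2972  0.0289] [-0.1 -0.   1.4] 0.013701324602042278 -1.8305499959543017 [-0.64  0.46  1.67  0.    1.01 -0.61]
(array([ 0.45798554, -0.29681099]), 897)
[-131.1, 0.2, -0.5, 0.0] [-131.1, 572.3, 87.8, -3.5]
```

View pics/w16c.png

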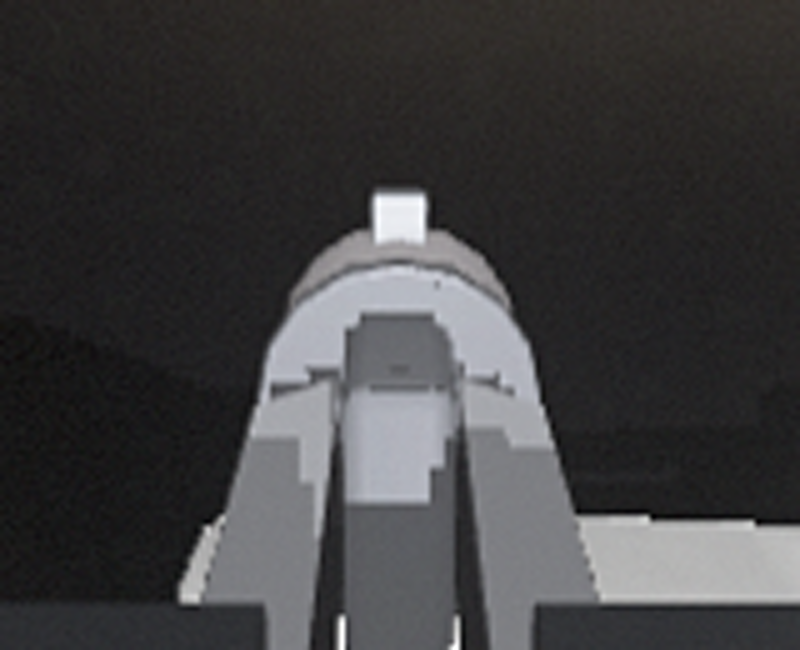

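>>> {"api": "servo_tool", "payload": {
  "motion": [-40,0,0,0,-90,0,0,0,-131,0,0,0,-131,0,0,0,-131,572,88,-3.5,-131,572,88,-3.5,-131,572,88,-3.5,-131,572,88,-3.5,-131,572,88,-3.5,-131,572,88,-3.5,-131,572,88,-3.5,-131,572,88,-3.5,-131,572,88,-3.5,-131,572,88,-3.5,-131,572,88,-3.5,-131,572,88,-3.5,-131,572,88,-3.5,-131,572,88,-3.5,-131,572,88,-3.5,-131,572,88,-3.5]
}}

```text
time_s: 25.12
ee_pos: [0.5647, 0.2716, 0.1599]
eef_rot: [0.22, 1.571, 0.249]
force: [0.5, 0.7, -0.1]
grip_width: 0.0132
```

```bash
python3 snap.py wrist w17; python3 fitman.py w17.npz pics/w17f.png
python3 - <<'E'
from rel import *
from station import ctrl
c=load("w17.npz");print(disc(c,.5645,.272,.037+.131))
o=ctrl.get_obs();print(goto(o,[.5662,.3346,.16],np.radians(1.7)),goto(o,[.5662,.3346,.081],np.radians(1.7)))
E
```

```text
25.175 [0.5646 0.2717 0.1599] [ 0.4  0.6 -1.2] 0.013434375117112606 1.6710160374241962 [ 0.39  0.49  1.31 -0.    1.35  0.36]
[0.56586479 0.33523014 0.55415645] 31.750825963066095 -1720.9532333942086 3856
port 0.608 0.2672
port 0.5659 0.3352
port 0.5238 0.4033
(array([0.564212  , 0.27199056]), 838)
[-0.1, 62.8, 3.4, -0.0] [78.9, 62.8, 3.4, -0.0]
```

View pics/w17f.png

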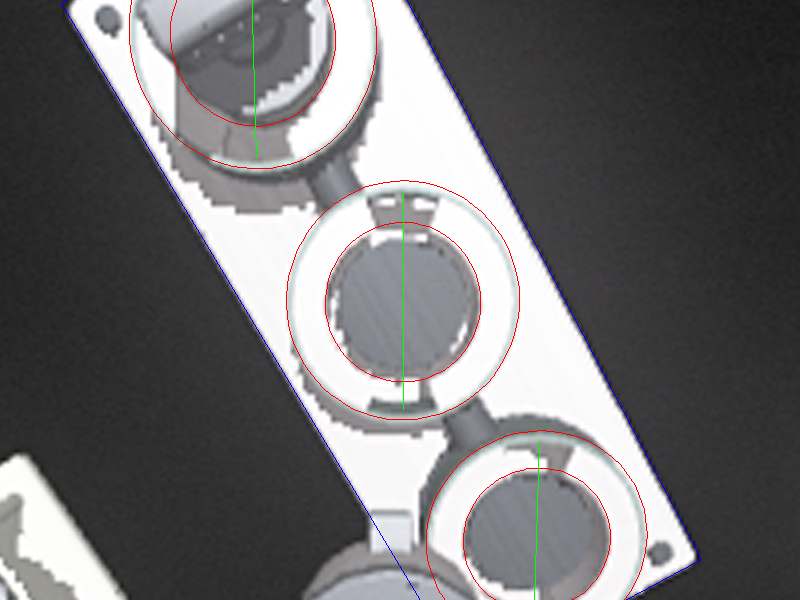

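Port 2 at (0.5659, 0.3352), collar nearly at the TCP. Move over it and lower to just over the rim.

>>> {"api": "servo_tool", "payload": {
  "motion": [0,63,3.4,0,0,63,3.4,0,0,63,3.4,0,40,63,3.4,0,78,63,3.4,0,78,63,3.4,0,78,63,3.4,0,78,63,3.4,0]
}}

```text
time_s: 26.18
ee_pos: [0.567, 0.335, 0.0839]
eef_rot: [0.447, 1.568, 0.476]
force: [-0.7, 0.2, 0.1]
grip_width: 0.0134
```

```bash
python3 snap.py wrist w18
python3 - <<'E'
from rel import *
from ov import *
c=load("w18.npz");d=disc(c,.566,.335,.037+.052);print(d)
ov('w18.npz','pics/w18o.png',(.5659,.3352),d[0],.089)
E
```

```text
26.225 [0.5669 0.335  0.0836] [ 0.6 -0.6 -1.2] 0.013687932111084575 1.66383128230976 [ 0.48  0.62  1.28 -0.    1.24  0.45]
(array([0.5665816 , 0.33457736]), 841)
```

View pics/w18o.png

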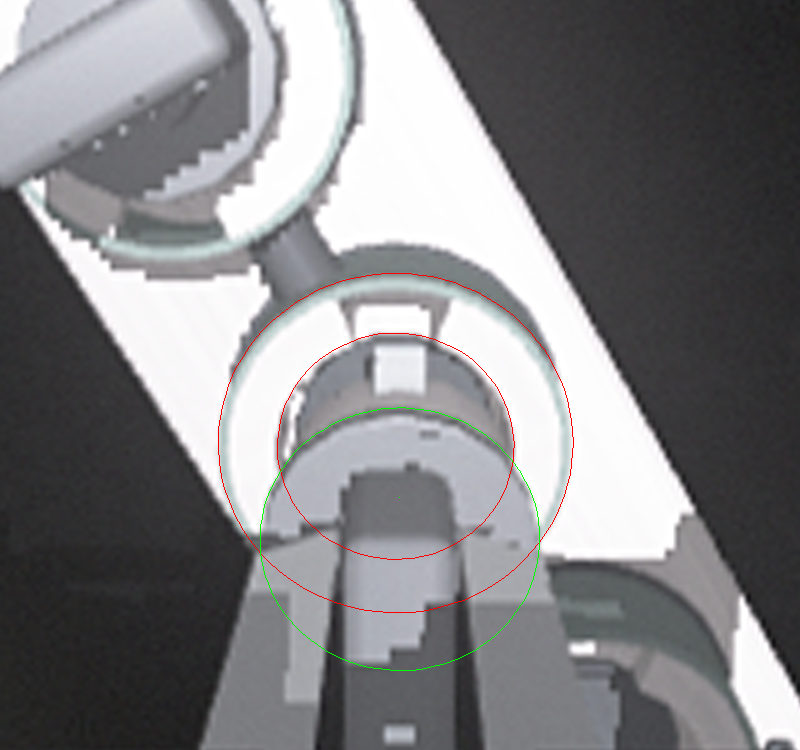

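>>> {"api": "servo_tool", "payload": {
  "motion": [7,0,-0.3,0,13,0,-0.3,0,19,0,-0.3,0,24,0,-0.3,0,24,0,-0.3,0,24,0,-0.3,0]
}}

```text
time_s: 26.98
ee_pos: [0.566, 0.3349, 0.058]
eef_rot: [0.498, 1.571, 0.527]
force: [-1.1, 0.3, -0.4]
grip_width: 0.0138
```

```bash
python3 snap.py wrist w19
python3 - <<'E'
from h import *
c=load("w19.npz");crop(c,240,150,400,280,5,"pics/w19c.png")
E
```

```text
27.025 [0.566  0.3349 0.0581] [-0.5 -0.  -1.1] 0.01374243268874145 1.6713440409658236 [0.48 0.65 1.3  0.   1.19 0.45]
```

View pics/w19c.png

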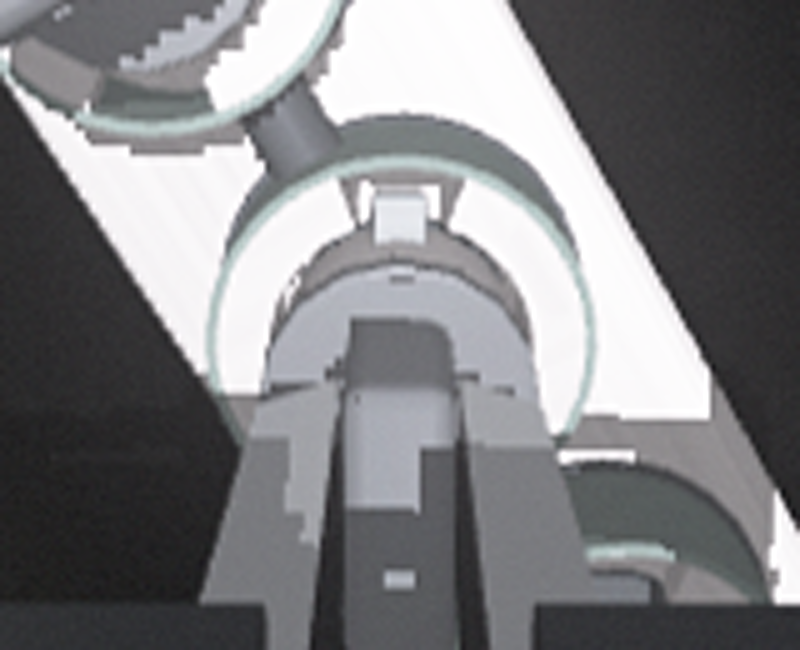

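Lug (400,215) is in the slot. Press to ee ≈0.0417, then twist.

>>> {"api": "servo_tool", "payload": {
  "motion": [5,0,0,0,9,0,0,0,13,0,0,0,16.3,0,0,0,16.3,0,0,0,16.3,0,0,0,16.3,0,0,0]
}}

```text
time_s: 27.9
ee_pos: [0.5663, 0.335, 0.0423]
eef_rot: [0.432, 1.569, 0.461]
force: [-0.6, -0.5, 7.7]
grip_width: 0.0136
```

>>> {"api": "servo_tool", "payload": {
  "motion": [0.7,0,0,8,0.7,0,0,16,0.7,0,0,24,0.7,0,0,32,0.7,0,0,40,0.7,0,0,48,0.7,0,0,55,0.7,0,0,60,0.7,0,0,61,0.7,0,0,61,0.7,0,0,61]
}}

```text
time_s: 29.28
ee_pos: [0.5665, 0.3351, 0.0417]
eef_rot: [1.493, 1.569, 0.458]
force: [0.3, -0.2, 8.2]
grip_width: 0.0135
```

```bash
python3 snap.py wrist w20
python3 - <<'E'
from h import *
c=load("w20.npz");crop(c,240,150,400,280,5,"pics/w20c.png")
E
```

```text
29.325 [0.5665 0.3351 0.0418] [ 0.2 -0.7  8.6] 0.01349075705385278 -59.33102139743183 [ 0.48  0.67  1.31 -0.    1.16  1.51]
```

View pics/w20c.png

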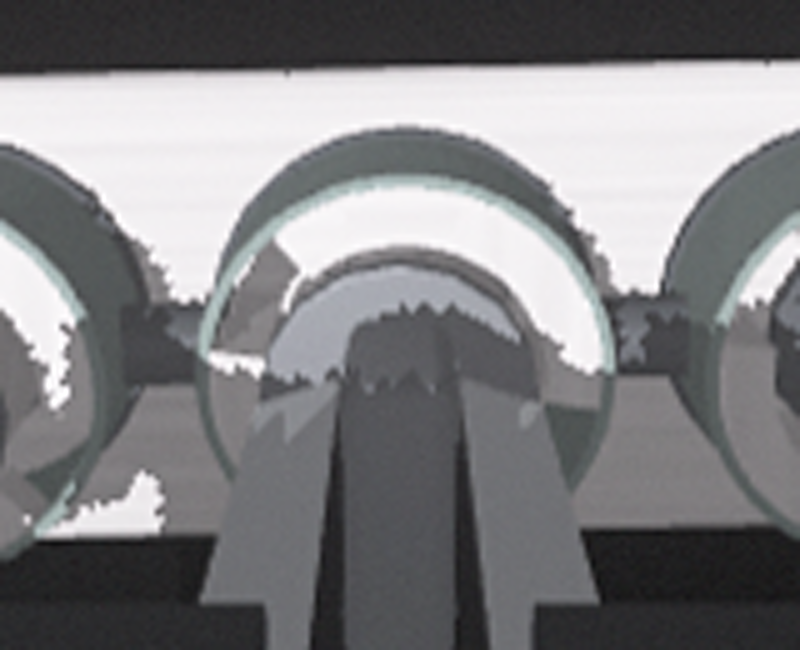

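Same picture as the first lock. Release and retreat.

>>> {"api": "servo_tool", "payload": {
  "motion": [-4,0,0,0,-8,0,0,0,-8,0,0,0,-8,0,0,0]
}}

```text
time_s: 29.82
ee_pos: [0.5663, 0.335, 0.0492]
eef_rot: [1.484, 1.569, 0.449]
force: [2.2, 1.7, 4.6]
grip_width: 0.0136
```

>>> {"api": "servo_tool", "payload": {
  "motion": [0,0,0,0,0,0,0,0,0,0,0,0],
  "gripper": 0.4
}}

```text
time_s: 30.2
ee_pos: [0.5656, 0.3347, 0.0484]
eef_rot: [-1.643, 1.57, -2.678]
force: [-0.2, -0.4, -0.5]
grip_width: 0.0367
```

>>> {"api": "servo_tool", "payload": {
  "motion": [-30,0,0,0,-70,0,0,0,-110,0,0,0,-150,0,0,0,-170,-60,0,0,-170,-100,0,0,-170,-100,0,0,-170,-100,0,0,-170,-100,0,0]
}}

```text
time_s: 31.32
ee_pos: [0.4805, 0.2841, 0.2184]
eef_rot: [-1.65, 1.57, -2.686]
force: [-0.8, 0.6, -0.5]
grip_width: 0.0377
```

```bash
python3 snap.py wrist w21;  python3 - <<'E'
from fitbox import *
c=load("w21.npz");W=world(c)
for x,y in((.5658,.335),(.5238,.4032)):
    p,k,s=fitbox(c,x,y,.104,.038,.014,rad=.032);print(p,np.degrees(p[2]),k,s)
    q=proj(c,[[x,y,.104]])[0].astype(int);print(q,np.median(W[q[1]-1:q[1]+2,q[0]-3:q[0]+4,2]))
crop(c,240,0,440,150,4,"pics/w21c.png")
E
```

```text
31.375 [0.4804 0.2841 0.2183] [ 0.3 -1.3 -0.8] 0.03757247238058514 -59.327771694864204 [ 0.47  0.29  1.44 -0.    1.41  1.5 ]
[0.56518821 0.33457441 0.51755014] 29.653438485379723 456 -354.0392526002278
[319 101] 0.10435650625851997
[0.52489172 0.40240021 0.53611163] 30.716933898404623 481 -377.31678222420476
[246 102] 0.1040458604369967
```

View pics/w21.png

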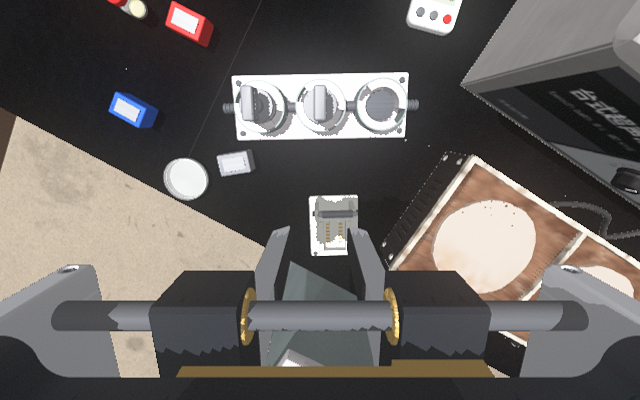

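View pics/w21c.png

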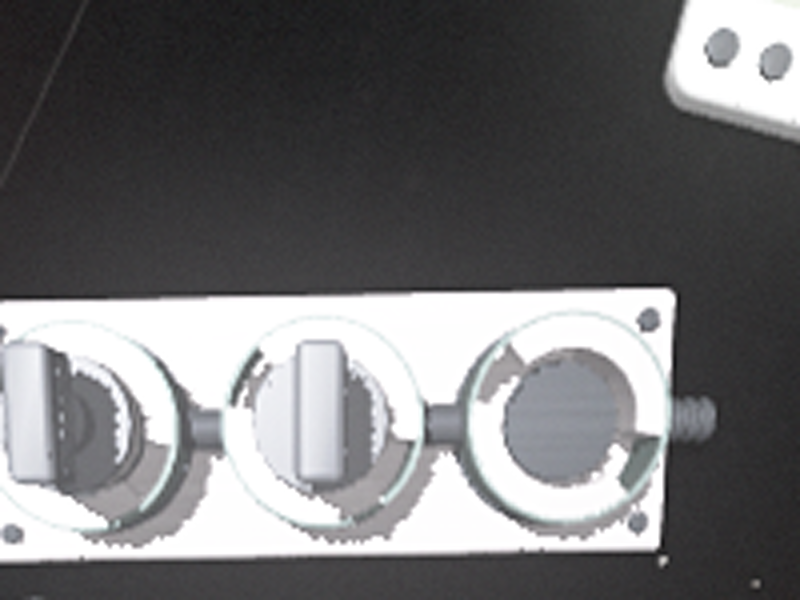

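```bash
python3 snap.py top t21;  python3 - <<'E'
from fitbox import *
c=load("w21.npz");W=world(c);print(W[163,235])
x,y=W[163,235,:2];p,k,s=fitbox(c,x,y,.034,.044,.030,tol=.006,rad=.045);print("module",p,np.degrees(p[2]),k,s)
draw(c,p,.034,.044,.030,"pics/w21m.png",5)
E
```

```text
31.425 [0.4803 0.284  0.2183] [ 0.2  0.1 -0.9] 0.03738366166570787 -59.328377121866225 [0.47 0.29 1.44 0.   1.41 1.5 ]
[0.43983164 0.39807939 0.03425731]
module [0.4393331  0.39929545 2.26055634] 129.52033753520584 685 -596.6716211730582
```

View pics/t21.png

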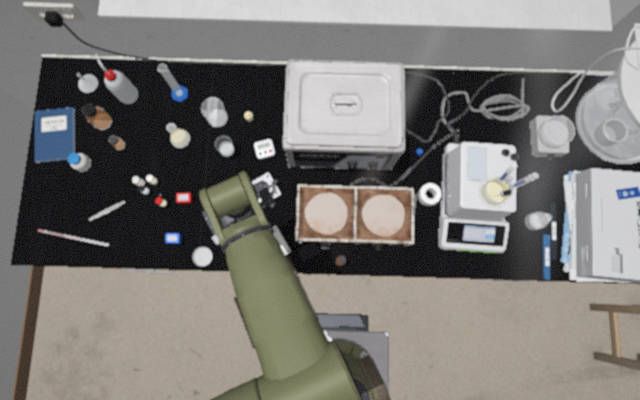

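View pics/w21m.png

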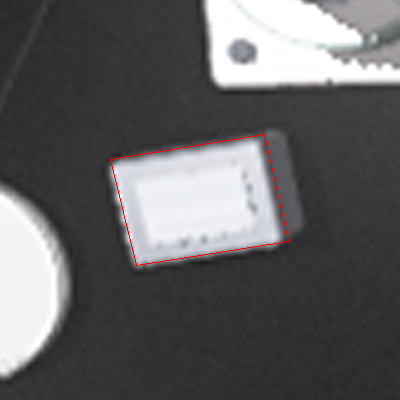

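Run:
```python
from h import *
from station import ctrl
o=ctrl.get_obs(); print(goto(o,[.49,.265,.20]))
```

```text
[18.3, -1.4, 21.3, 0.0]
```

>>> {"api": "servo_tool", "payload": {
  "motion": [18,-1,21,-10,18,-1,21,-20,18,-1,21,-30,18,-1,21,-40,18,-1,21,-50,18,-1,21,-60,18,-1,21,-70,18,-1,21,-80,18,-1,21,-90,18,-1,21,-100,18,-1,21,-110,18,-1,21,-120,18,-1,21,-130,18,-1,21,-140,18,-1,21,-150,18,-1,21,-160,18,-1,21,-170,18,-1,21,-179,18,-1,21,-179,18,-1,21,-179]
}}

```text
time_s: 33.92
ee_pos: [0.4899, 0.2653, 0.2007]
eef_rot: [1.471, 1.571, -2.727]
force: [-0.1, -0.4, -0.2]
grip_width: 0.0375
```

```bash
python3 snap.py wrist w22
python3 - <<'E'
from h import *
c=load("w22.npz");crop(c,230,40,400,190,4.7,"pics/w22c.png")
E
```

```text
33.975 [0.4898 0.2653 0.2007] [ 0.2 -0.  -0.1] 0.03726433177715466 119.50549688062748 [ 0.43  0.3   1.47  0.    1.37 -1.66]
```

View pics/w22.png

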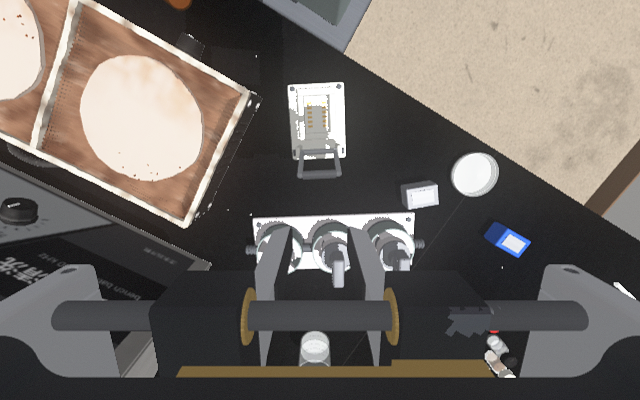

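View pics/w22c.png

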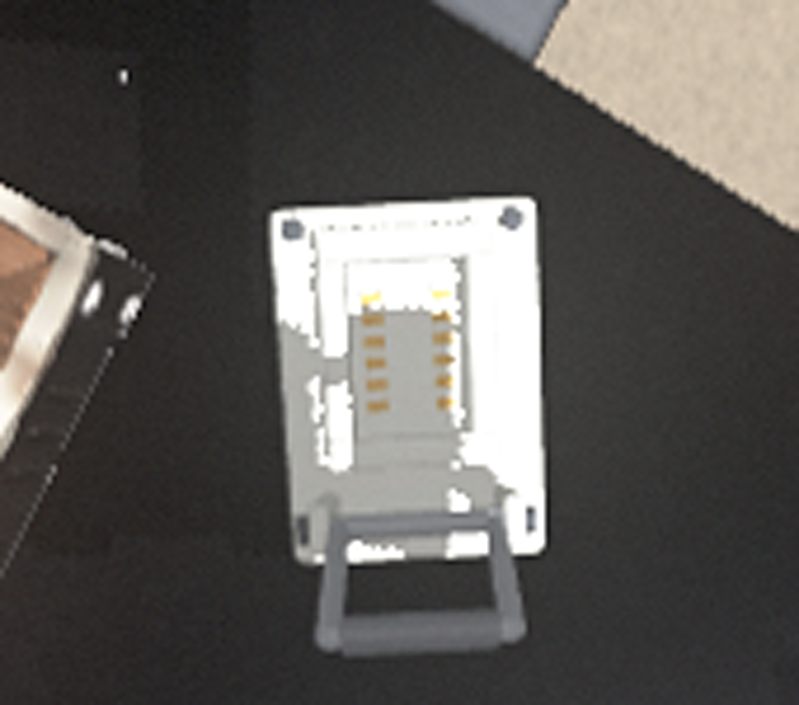

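```bash
cat > dock.py <<'E'
from fitbox import *
import sys
c=load(sys.argv[1]);W=world(c).copy()
Wz=cv2.medianBlur(W[...,2].astype(np.float32),5)
v,u=np.indices(Wz.shape);rows=int(sys.argv[2]) if len(sys.argv)>2 else 200
x0,y0=.43,.225
# plate
P=onplane(c,u*1.,v*1.,.010);reg=(np.hypot(P[...,0]-x0,P[...,1]-y0)<.10)&(v<rows)
g=c["color"].max(2)
on=reg&(g>100)&(Wz<.03); B=reg&(Wz<.03)&~on
A=P[on][:,:2];Bq=P[B][:,:2]
def f(Q,p,lx,ly):
    d=Q-p[:2];a=d@[np.cos(p[2]),np.sin(p[2])];b=d@[-np.sin(p[2]),np.cos(p[2])]
    return expit((lx/2-abs(a))/.0008)*expit((ly/2-abs(b))/.0008)
def opt(sc,s):
    return min((minimize(sc,[s[0]+a,s[1]+b,t],method="Nelder-Mead",options=dict(maxiter=2000,initial_simplex=np.array([s[0]+a,s[1]+b,t])+np.array([[0,0,0],[.006,0,0],[0,.006,0],[0,0,.08]]))) for a in(-.01,0,.01) for b in(-.01,0,.01) for t in(.45,.52,.6)),key=lambda r:r.fun)
m=A.mean(0);r=opt(lambda p:f(Bq,p,.1,.076).sum()-f(A,p,.1,.076).sum(),m);pl=r.x
print("plate",pl.round(4),np.degrees(pl[2]).round(2),r.fun,len(A))
# pocket opening at z=.024
P2=onplane(c,u*1.,v*1.,.024);reg2=(np.hypot(P2[...,0]-pl[0],P2[...,1]-pl[1])<.05)&(v<rows)
hi=reg2&(Wz>.0195)&(Wz<.03); lo=reg2&(Wz<.0165)
A2=P2[hi][:,:2];B2=P2[lo][:,:2]
# walls = ring around opening: opening 48x34 low, ring (56x42) high
def sc(p):
    ins=lambda Q:f(Q,p,.048,.034); ring=lambda Q:f(Q,p,.054,.040)-f(Q,p,.048,.034)
    return -(ins(B2).sum()-ins(A2).sum()+ring(A2).sum()-ring(B2).sum())
r=opt(sc,pl[:2]);pk=r.x
print("pocket",pk.round(4),np.degrees(pk[2]).round(2),r.fun,len(A2),len(B2))
t=pk[2];d=pk[:2]-pl[:2];print("pocket in plate",d@[np.cos(t),np.sin(t)],d@[-np.sin(t),np.cos(t)])
s=5;img=cv2.resize(c["color"][:,:,::-1],None,fx=s,fy=s,interpolation=cv2.INTER_CUBIC)
for p,z,lx,ly,col in[(pl,.01,.1,.076,(255,0,0)),(pk,.024,.048,.034,(0,0,255)),(pk,.010,.048,.034,(0,255,0))]:
    R=np.array([[np.cos(p[2]),-np.sin(p[2])],[np.sin(p[2]),np.cos(p[2])]])
    q=proj(c,np.c_[(np.array([[lx,ly],[-lx,ly],[-lx,-ly],[lx,-ly]])/2)@R.T+p[:2],np.full(4,z)]);cv2.polylines(img,[((q+.5)*s).astype(int)],1,col,1)
m=((q.mean(0)+.5)*s).astype(int);cv2.imwrite("pics/"+sys.argv[1][:-4]+"dk.png",img[max(m[1]-290,0):m[1]+290,m[0]-300:m[0]+300])
np.set_printoptions(linewidth=200)
E
python3 dock.py w22.npz; python3 dock.py top0.npz 400; python3 dock.py w2.npz
```

```text
plate [0.4222 0.2244 0.5673] 32.5 -3611.692385262631 3882
pocket [0.4132 0.2189 0.5618] 32.19 -1086.6642501171652 900 3429
pocket in plate -0.010499012039577963 7.872461320660543e-05
plate [0.4191 0.2239 0.5637] 32.3 -650.4854251135835 797
pocket [0.4116 0.2183 0.6594] 37.78 -141.69530905708376 51 589
pocket in plate -0.009328492132839242 0.0001998183423696558
plate [0.4228 0.2253 0.5632] 32.27 -3722.169027865777 3990
pocket [0.4136 0.2204 0.5607] 32.13 -1085.117880044722 881 3414
pocket in plate -0.010343616370714006 0.000783178633863126
```

View pics/w22dk.png

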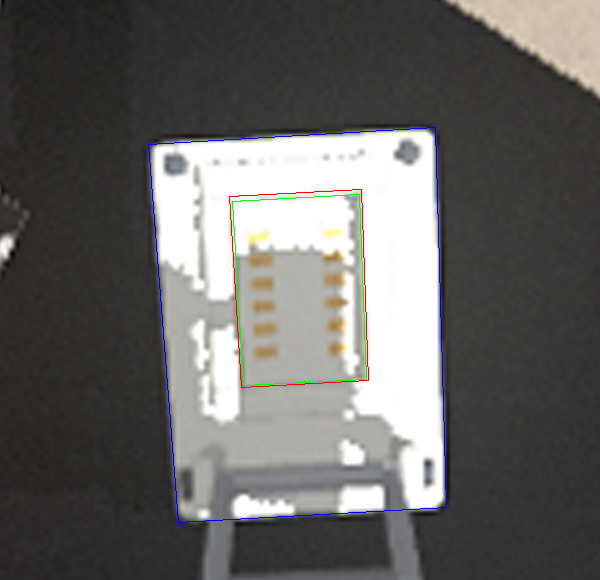

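Run:
```python
from h import *
from station import ctrl
o=ctrl.get_obs(); print(goto(o,[.4393,.3993,.11],np.radians(39.5)))
```

```text
[90.7, -22.0, 141.5, 80.0]
```

>>> {"api": "servo_tool", "payload": {
  "motion": [20,-22,141,10,20,-22,141,20,20,-22,141,30,20,-22,141,40,20,-22,141,50,20,-22,141,60,20,-22,141,70,20,-22,141,80,50,-22,141,80,91,-22,141,80,91,-22,141,80,91,-22,141,80,91,-22,141,80],
  "gripper": 0.48,
  "force": 40
}}

```text
time_s: 35.6
ee_pos: [0.4397, 0.3991, 0.1117]
eef_rot: [-0.02, 1.568, 0.672]
force: [0.1, -0.6, -0.6]
grip_width: 0.0451
```

```bash
python3 snap.py wrist w23
python3 - <<'E'
from fitbox import *
from station import ctrl
c=load("w23.npz")
p,k,s=fitbox(c,.4393,.3993,.034,.044,.030,tol=.006,rad=.04);print("module",p,np.degrees(p[2]),k,s)
o=ctrl.get_obs(); print(goto(o,[p[0],p[1],.03],(p[2]+np.pi/2),mod=True))
draw(c,p,.034,.044,.030,"pics/w23m.png",5)
E
```

```text
35.65 [0.4396 0.3991 0.1114] [0.5 0.  0.3] 0.044915281719916704 39.65462450396851 [ 0.68  0.45  1.47  0.    1.22 -0.02]
module [ 0.43670853  0.40102766 -0.86760656] -49.7101944301396 1151 -1004.074052075171
[81.4, 3.3, -1.2, -0.6]
```

View pics/w23.png

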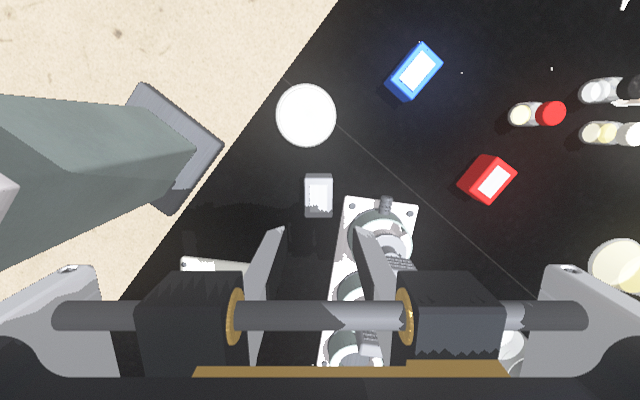

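View pics/w23m.png

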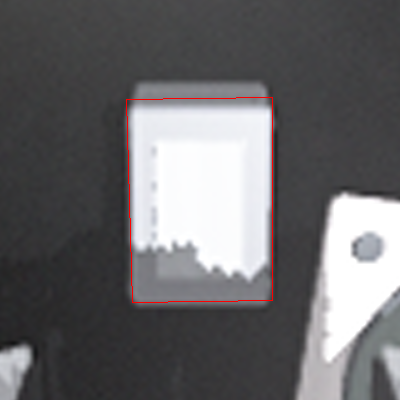

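Run:
```python
from h import *
from station import ctrl
o=ctrl.get_obs(); print(goto(o,[.4378,.4004,.03],np.radians(40)))
```

```text
[81.4, 2.2, -0.7, -0.3]
```

>>> {"api": "servo_tool", "payload": {
  "motion": [40,2,-0.7,-0.3,81,2,-0.7,-0.3,81,2,-0.7,-0.3,81,2,-0.7,-0.3]
}}

```text
time_s: 36.15
ee_pos: [0.4381, 0.4004, 0.0309]
eef_rot: [-0.024, 1.568, 0.673]
force: [0.4, -0.2, -0.1]
grip_width: 0.0454
```

```bash
python3 snap.py wrist w24
python3 - <<'E'
from fitbox import *
c=load("w24.npz");crop(c,240,150,400,280,5,"pics/w24c.png")
p,k,s=fitbox(c,.438,.400,.034,.044,.030,tol=.006,rad=.04);print("module",p,np.degrees(p[2]),k,s)
E
```

```text
36.2 [0.4382 0.4005 0.0312] [ 0.2 -0.   0.3] 0.0451781982748003 39.96478717216321 [ 0.68  0.55  1.53  0.    1.06 -0.02]
module [ 0.43665227  0.40096331 -0.88269146] -50.57449519760825 2060 -1799.566679040621
```

View pics/w24c.png

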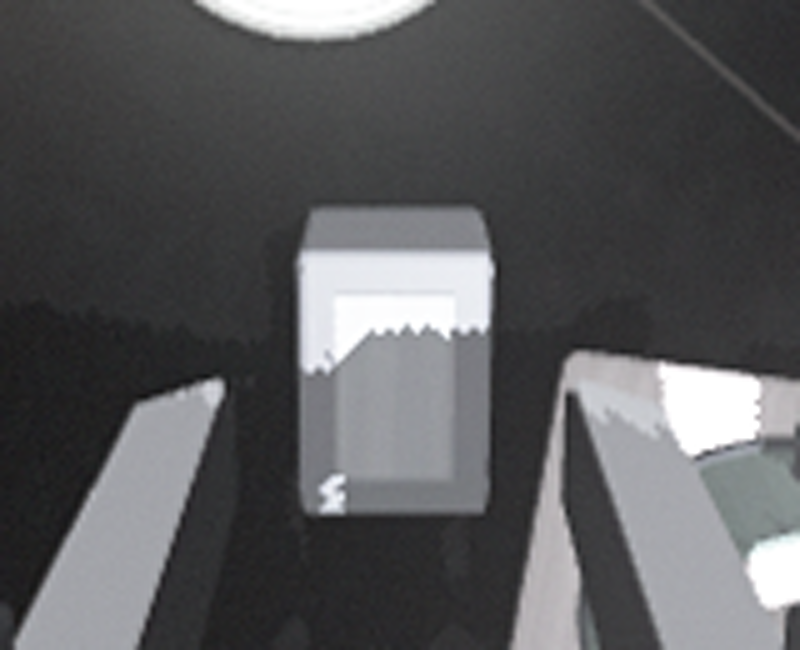

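>>> {"api": "servo_tool", "payload": {
  "motion": [12,0.5,0,0,25,0.5,0,0,33,0.5,0,0,38.5,0.5,0,0,38.5,0.5,0,0,38.5,0.5,0,0]
}}

```text
time_s: 36.95
ee_pos: [0.4371, 0.4003, -0.0094]
eef_rot: [-0.044, 1.57, 0.653]
force: [-0.3, 0.5, -0.0]
grip_width: 0.0452
```

>>> {"api": "servo_tool", "payload": {
  "motion": [0,0,0,0,0,0,0,0,0,0,0,0,0,0,0,0,0,0,0,0,0,0,0,0],
  "gripper": 0
}}

```text
time_s: 37.7
ee_pos: [0.437, 0.4002, -0.0094]
eef_rot: [-0.084, 1.57, 0.614]
force: [-0.3, -0.2, 5.1]
grip_width: 0.03
```

```bash
python3 snap.py wrist w25
python3 - <<'E'
from fitbox import *
c=load("w25.npz");crop(c,240,150,400,280,5,"pics/w25c.png");W=world(c)
for col in (292,300,340,348): print(col,[(r,*map(int,(W[r,col]*1000))) for r in range(216,240,4)])
E
```

```text
37.75 [ 0.437   0.4002 -0.0094] [-0.  -0.4  5.2] 0.03005212859920148 39.971276626704054 [ 0.68  0.6   1.55 -0.    0.98 -0.02]
292 [(216, 414, 395, 0), (220, 416, 392, 0), (224, 418, 390, 0), (228, 416, 396, 24), (232, 416, 396, 29), (236, 417, 397, 36)]
300 [(216, 413, 408, 30), (220, 415, 407, 33), (224, 416, 405, 34), (228, 418, 403, 33), (232, 419, 401, 34), (236, 421, 399, 34)]
340 [(216, 432, 425, 32), (220, 434, 423, 32), (224, 436, 421, 32), (228, 437, 419, 33), (232, 438, 417, 34), (236, 440, 415, 34)]
348 [(216, 446, 422, 0), (220, 447, 420, 0), (224, 450, 417, 0), (228, 444, 420, 22), (232, 444, 419, 30), (236, 443, 419, 37)]
```

View pics/w25c.png

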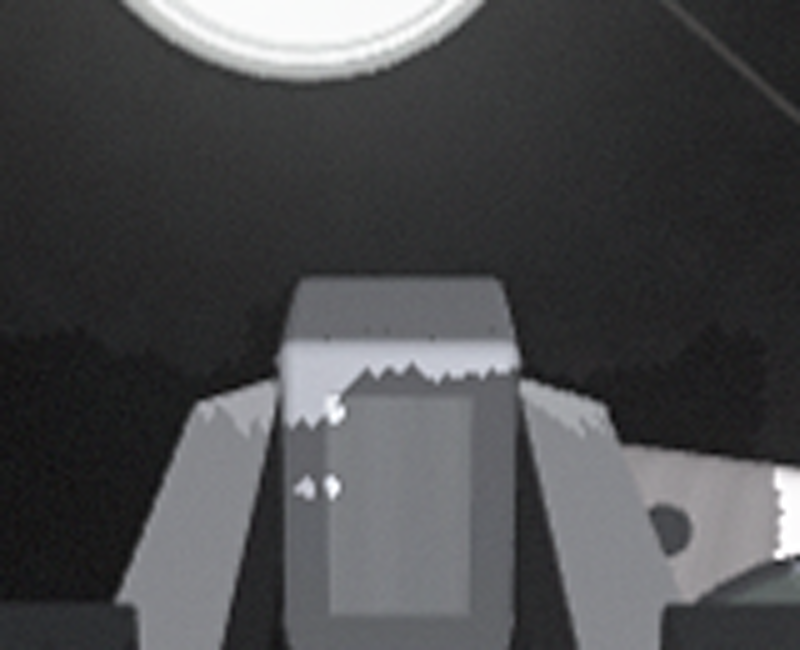

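Run:
```python
from h import *
from station import ctrl
o=ctrl.get_obs(); print(goto(o,[.437,.4,.14]),goto(o,[.4135,.2195,.14],np.radians(122.3)))
```

```text
[-149.4, -0.1, -0.1, 0.0] [-149.5, -123.4, -134.1, -82.3]
```

>>> {"api": "servo_tool", "payload": {
  "motion": [-30,0,0,0,-80,0,0,0,-120,0,0,0,-149,-10,-10,-10,-149,-30,-30,-20,-149,-60,-60,-30,-149,-90,-100,-40,-149,-123,-134,-50,-149,-123,-134,-60,-149,-123,-134,-70,-149,-123,-134,-82,-149,-123,-134,-82,-149,-123,-134,-82,-149,-123,-134,-82]
}}

```text
time_s: 39.5
ee_pos: [0.4132, 0.2198, 0.1393]
eef_rot: [1.348, 1.571, -2.809]
force: [-0.2, 0.7, -0.8]
grip_width: 0.0293
```

```bash
python3 snap.py wrist w26
python3 - <<'E'
from fitbox import *
from station import ctrl
c=load("w26.npz");o=ctrl.get_obs()
zt=.034+o["ee_pos"][2]+.0094
p,k,s=fitbox(c,.4135,.2195,zt,.044,.030,tol=.006,rad=.04);print("module",p,np.degrees(p[2]),k,s,zt)
draw(c,p,zt,.044,.03,"pics/w26m.png",4)
W=world(c);q=proj(c,[[p[0],p[1],zt]])[0].astype(int);print(q,W[q[1]-10:q[1]+11:5,q[0]-8:q[0]+9:4,2].round(3))
E
```

```text
39.55 [0.4132 0.2198 0.1393] [-0.8 -0.4 -0.9] 0.02983083683577345 121.86325335741579 [ 0.41  0.16  1.79  0.    1.19 -1.72]
module [0.41246506 0.22009691 0.55247994] 31.6547689675105 3563 -2739.230948016507 0.1826905787831914
[319 248] [[0.184 0.182 0.183 0.183 0.184]
 [0.185 0.184 0.184 0.183 0.183]
 [0.184 0.182 0.184 0.183 0.183]
 [0.183 0.184 0.184 0.184 0.183]
 [0.184 0.184 0.183 0.184 0.184]]
```

View pics/w26.png

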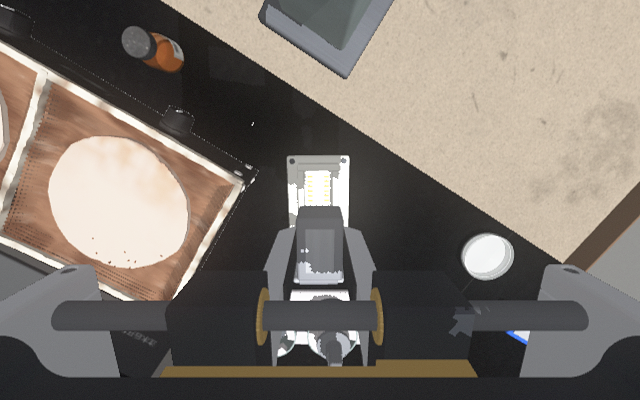

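View pics/w26m.png

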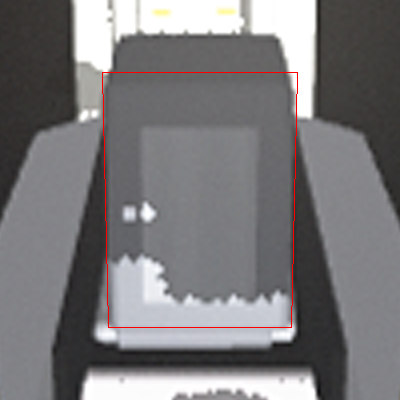

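Run:
```python
from fitbox import *
c=load("w26.npz");W=world(c)
for r in range(200,292,3): print(r,[int(x) for x in W[r,[300,306,312,320,328,334,340],2]*1000],c["color"][r,320])
crop(c,270,195,370,295,6,"pics/w26z.png")
```

```text
200 [24, 9, 9, 9, 10, 24, 10] [255 255 255]
203 [23, 9, 11, 11, 10, 24, 10] [255 255 255]
206 [156, 157, 158, 158, 157, 156, 11] [99 98 98]
209 [165, 165, 164, 165, 164, 165, 163] [100  99  99]
212 [171, 171, 171, 172, 171, 172, 168] [103 103 103]
215 [176, 177, 177, 178, 177, 178, 178] [100 101 101]
218 [181, 182, 182, 182, 182, 181, 181] [106 106 106]
221 [183, 183, 182, 182, 182, 183, 183] [109 109 112]
224 [182, 183, 182, 182, 183, 183, 183] [108 107 109]
227 [181, 182, 183, 182, 182, 182, 182] [108 107 110]
230 [182, 183, 183, 183, 184, 183, 183] [127 127 131]
233 [182, 183, 183, 183, 183, 183, 182] [128 128 130]
236 [183, 184, 183, 182, 182, 183, 183] [128 128 132]
239 [182, 183, 183, 183, 183, 183, 183] [129 130 131]
242 [183, 183, 182, 183, 183, 184, 182] [126 126 129]
245 [183, 182, 183, 182, 183, 183, 182] [125 126 129]
248 [182, 184, 184, 183, 183, 182, 182] [123 124 127]
251 [182, 182, 184, 183, 183, 183, 181] [122 124 128]
254 [182, 182, 183, 184, 184, 182, 182] [122 124 127]
257 [182, 182, 183, 184, 183, 182, 183] [123 125 128]
260 [182, 182, 183, 184, 184, 181, 183] [121 123 125]
263 [182, 184, 182, 183, 183, 183, 183] [122 124 128]
266 [183, 183, 183, 184, 182, 182, 182] [120 121 126]
269 [183, 184, 183, 183, 184, 183, 182] [122 123 127]
272 [182, 181, 184, 183, 183, 182, 183] [138 141 145]
275 [183, 182, 183, 182, 182, 183, 182] [198 201 210]
278 [181, 182, 182, 182, 182, 183, 182] [196 200 209]
281 [115, 116, 115, 116, 115, 116, 113] [200 201 211]
284 [1, 0, 1, 1, 0, 0, 1] [124 126 133]
287 [0, 1, 0, 0, 0, 0, 0] [44 44 46]
290 [5, 5, 5, 5, 5, 5, 5] [127 124 126]
```

View pics/w26z.png

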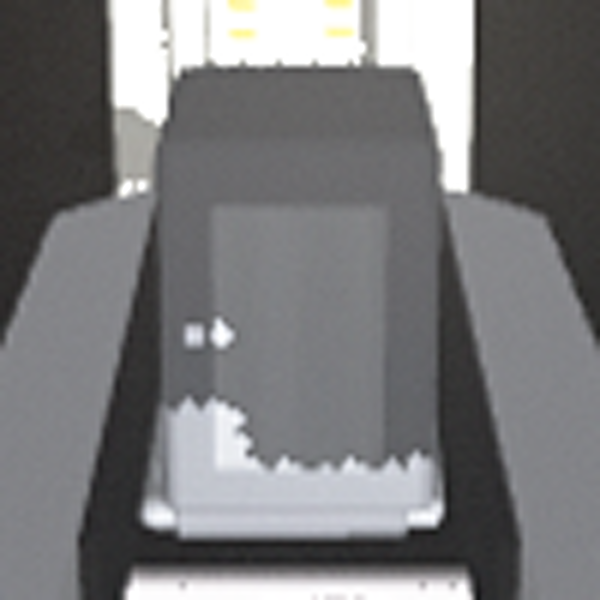

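Run:
```python
from h import *
from station import ctrl
o=ctrl.get_obs(); print(goto(o,[.4139,.2187,.14],np.radians(122.4)),goto(o,[.4139,.2187,.033],np.radians(122.4)))
```

```text
[-0.7, -0.0, -1.3, -0.5] [106.3, -0.0, -1.3, -0.5]
```

>>> {"api": "servo_tool", "payload": {
  "motion": [0,0,-1.3,-0.5,40,0,-1.3,-0.5,80,0,-1.3,-0.5,100,0,-1.3,-0.5,106,0,-1.3,-0.5,106,0,-1.3,-0.5,106,0,-1.3,-0.5]
}}

```text
time_s: 40.42
ee_pos: [0.4145, 0.2189, 0.0343]
eef_rot: [-1.744, 1.569, 0.394]
force: [0.0, 0.1, -0.6]
grip_width: 0.0295
```

```bash
python3 snap.py wrist w27
cat > ovd.py <<'E'
from fitbox import *
from station import ctrl
import sys
f=sys.argv[1];pk=np.array([.4132,.2189,np.radians(32.3)])
c=load(f+".npz");o=ctrl.get_obs();zt=.034+o["ee_pos"][2]+.0094
p,k,s=fitbox(c,.4135,.2195,zt,.044,.030,tol=.006,rad=.04);print("module",p,np.degrees(p[2]),k,s,zt)
s=5;img=cv2.resize(c["color"][:,:,::-1],None,fx=s,fy=s,interpolation=cv2.INTER_CUBIC)
for p,z,lx,ly,col,off in[(pk,.01,.1,.076,(255,0,0),.0103),(pk,.024,.048,.034,(0,0,255),0),(p,zt,.044,.03,(0,255,0),0),(p,zt-.034,.041,.027,(0,255,255),0)]:
    R=np.array([[np.cos(p[2]),-np.sin(p[2])],[np.sin(p[2]),np.cos(p[2])]])
    q=proj(c,np.c_[(np.array([[lx,ly],[-lx,ly],[-lx,-ly],[lx,-ly]])/2+[off,0])@R.T+p[:2],np.full(4,z)]);cv2.polylines(img,[((q+.5)*s).astype(int)],1,col,1)
cv2.imwrite(f"pics/{f}o.png",img[130*s:280*s,240*s:400*s])
E
python3 ovd.py w27
```

```text
40.475 [0.4144 0.2188 0.0342] [-0.3 -0.1 -0.8] 0.02991605319016447 122.47081604773324 [ 0.41  0.3   1.89 -0.    0.95 -1.73]
module [0.41373651 0.21921198 3.70626104] 212.35311552012385 3561 -2743.5147164636414 0.07759738270699261
```

View pics/w27o.png

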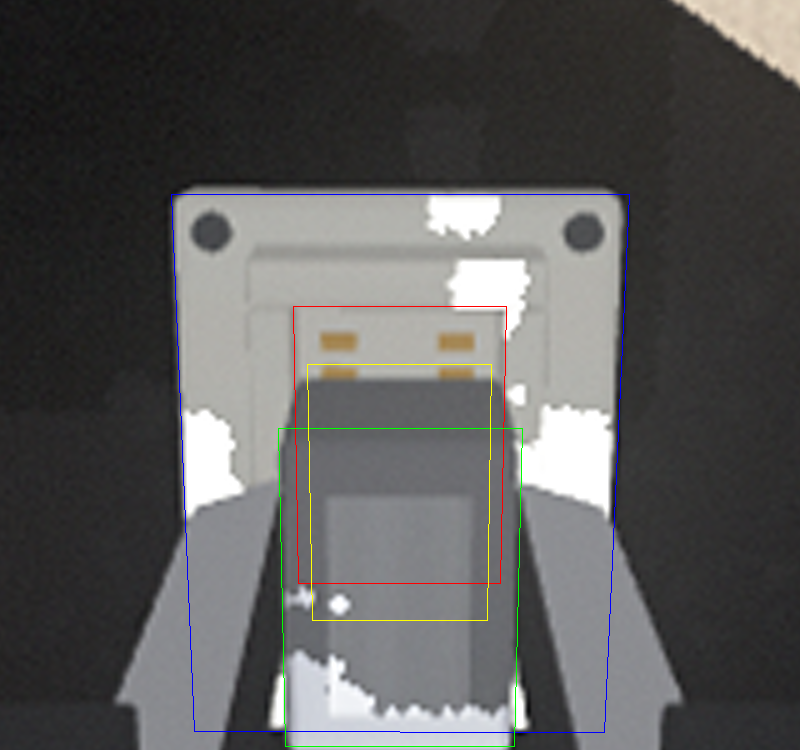

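>>> {"api": "servo_tool", "payload": {
  "motion": [7,0.4,0,0,14,0.4,0,0,19,0.4,0,0,22,0.4,0,0,22,0.4,0,0]
}}

```text
time_s: 41.1
ee_pos: [0.4135, 0.2184, 0.0111]
eef_rot: [1.482, 1.57, -2.663]
force: [-0.0, -0.3, -0.2]
grip_width: 0.03
```

```bash
python3 snap.py wrist w28; python3 ovd.py w28
```

```text
41.15 [0.4136 0.2185 0.0113] [-0.7 -0.1 -0.1] 0.029573468720864984 122.4724364742963 [ 0.41  0.34  1.9  -0.    0.9  -1.73]
module [0.41274002 0.21869584 0.56267235] 32.23875085390163 3560 -2722.885240513034 0.05473201537275021
```

View pics/w28o.png

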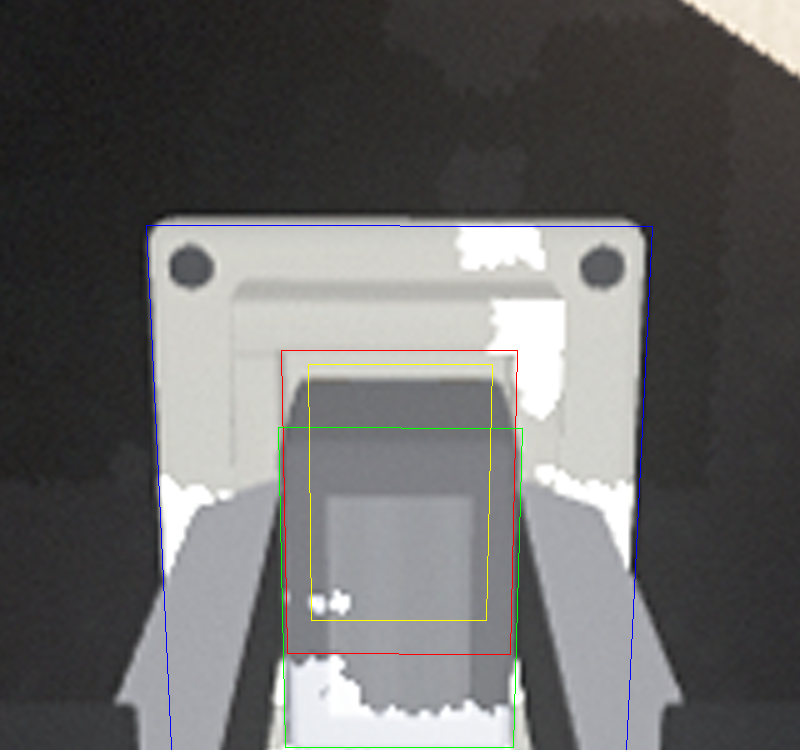

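>>> {"api": "servo_tool", "payload": {
  "motion": [4,0,0,0,8,0,0,0,10.5,0,0,0,11.5,0,0,0,11.5,0,0,0]
}}

```text
time_s: 41.78
ee_pos: [0.4136, 0.2185, 0.0005]
eef_rot: [1.777, 1.571, -2.369]
force: [-5.0, -2.1, 13.4]
grip_width: 0.0297
```

```bash
python3 snap.py wrist w29; python3 ovd.py w29
```

```text
41.825 [0.4136 0.2184 0.0005] [-7.4 -4.2 13.4] 0.02945907772751277 122.47075674538655 [ 0.41  0.36  1.91 -0.    0.87 -1.73]
module [0.41288238 0.21875105 3.70699918] 212.3954075347655 3558 -2740.44664869943 0.043915451833312226
```

View pics/w29o.png

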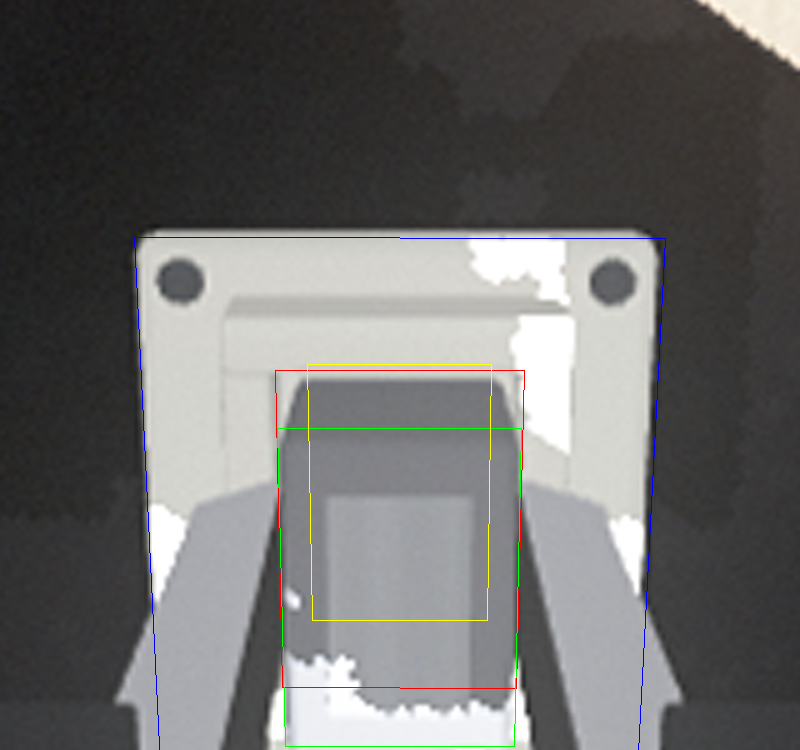

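>>> {"api": "servo_tool", "payload": {
  "motion": [-1.5,0,0,0,-1.5,0,0,0,-1.5,0,0,0,-1.5,0,0,0],
  "gripper": 0.45
}}

```text
time_s: 42.32
ee_pos: [0.4136, 0.2184, 0.0012]
eef_rot: [1.545, 1.571, -2.6]
force: [1.5, -0.3, -0.0]
grip_width: 0.0421
```

>>> {"api": "servo_tool", "payload": {
  "motion": [-30,0,0,0,-70,0,0,0,-110,0,0,0,-150,0,0,0,-150,0,0,0,-190,-60,0,0,-190,-60,0,0,-190,-60,0,0]
}}

```text
time_s: 43.32
ee_pos: [0.4638, 0.2505, 0.19]
eef_rot: [1.425, 1.569, -2.72]
force: [0.3, -1.1, -0.1]
grip_width: 0.0425
```

```bash
python3 snap.py wrist w30
python3 - <<'E'
from fitbox import *
c=load("w30.npz");W=world(c)
p,k,s=fitbox(c,.4132,.2189,.044,.044,.030,tol=.006,rad=.035);print("module",p,np.degrees(p[2]),k,s)
q=proj(c,[[.4132,.2189,.044]])[0].astype(int);print(q,np.median(W[q[1]-4:q[1]+5,q[0]-4:q[0]+5,2]))
crop(c,240,0,400,150,5,"pics/w30c.png")
# lever bar points
m=(W[...,2]>.07)&(W[...,2]<.125)&(np.hypot(W[...,0]-.43,W[...,1]-.23)<.12);m[200:]=False
Q=W[m];t=np.radians(32.3);d=Q[:,:2]-[.4132,.2189];a=d@[np.cos(t),np.sin(t)];b=d@[-np.sin(t),np.cos(t)]
h=Q[:,2]>.105;print(len(Q),"bar x",np.median(a[h]),np.percentile(b[h],[2,98]),"z",np.percentile(Q[h][:,2],[5,50,95]))
E
```

```text
43.375 [0.4634 0.2502 0.1898] [ 0.3 -0.9 -0.1] 0.042150512474928875 122.47279694650689 [ 0.43  0.24  1.57 -0.    1.33 -1.71]
module [0.41369566 0.21964468 3.70981777] 212.55690098802376 864 -756.5157916006556
[319 138] 0.04495052875795146
2065 bar x 0.06044437003948417 [-0.02344579  0.02250542] z [0.10513945 0.1065898  0.10815479]
```

View pics/w30c.png

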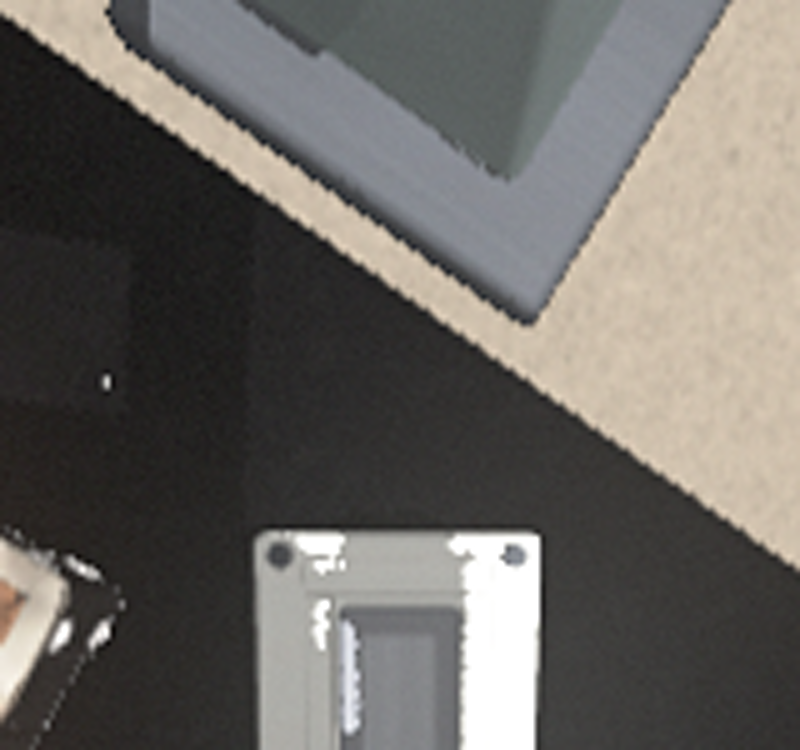

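View pics/w30.png

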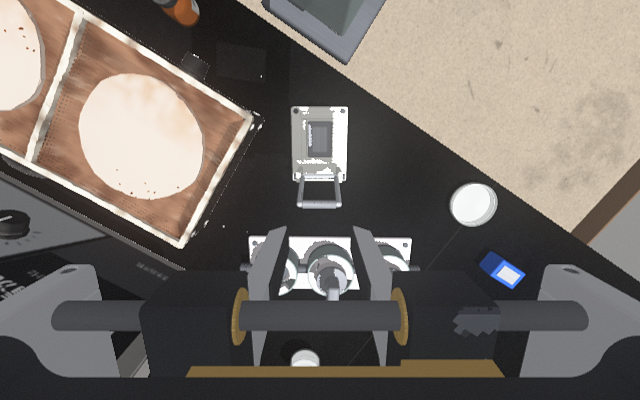

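```bash
cat > lev.py <<'E'
from h import *
import sys
pk=np.array([.4132,.2189]);t=np.radians(32.3)
def dockxy(P): d=P[...,:2]-pk; return d@[np.cos(t),np.sin(t)],d@[-np.sin(t),np.cos(t)]
def wxy(a,b=0): return pk+a*np.array([np.cos(t),np.sin(t)])+b*np.array([-np.sin(t),np.cos(t)])
if __name__=="__main__":
    c=load(sys.argv[1]+".npz");W=world(c);a,b=dockxy(W)
    m=(abs(b)<.012)&(W[...,2]>.046)&(W[...,2]<.125)&(a>-.03)&(a<.12)
    vv,uu=np.nonzero(m)
    for r in sorted(set(vv)):
        k=m[r]; print(r,int(uu[vv==r].mean()),"x %.1f z %.1f n%d"%(1000*np.median(a[r][k]),1000*np.median(W[r][k][:,2]),k.sum()))
E
python3 lev.py w30; python3 lev.py w22
```

```text
127 311 x -13.3 z 46.0 n1
128 311 x -12.1 z 46.0 n1
129 316 x -10.9 z 46.1 n1
130 317 x -9.8 z 46.2 n1
134 316 x -5.0 z 46.1 n1
136 321 x -2.7 z 46.5 n1
137 319 x -1.5 z 46.1 n2
138 319 x -0.3 z 46.3 n1
141 326 x 3.3 z 46.4 n1
142 318 x 4.5 z 46.2 n2
143 322 x 5.7 z 46.6 n1
144 318 x 6.9 z 46.5 n2
145 315 x 8.2 z 46.3 n1
147 319 x 10.6 z 46.1 n1
148 316 x 11.8 z 46.0 n1
156 328 x 21.6 z 46.1 n1
173 318 x 42.4 z 49.7 n18
174 319 x 43.2 z 52.6 n19
175 319 x 44.4 z 52.9 n19
176 319 x 45.5 z 53.7 n19
177 319 x 46.8 z 53.6 n19
178 319 x 48.3 z 52.5 n19
200 319 x 60.3 z 112.9 n23
201 319 x 61.0 z 114.3 n23
202 319 x 62.0 z 114.9 n23
203 319 x 62.9 z 115.5 n23
204 319 x 64.0 z 115.5 n23
205 319 x 65.0 z 115.9 n23
206 319 x 66.1 z 115.7 n23
207 319 x 67.5 z 114.7 n23
148 322 x 42.6 z 51.7 n11
149 318 x 43.5 z 52.5 n19
150 318 x 44.7 z 53.3 n20
151 318 x 45.9 z 53.3 n20
152 318 x 47.2 z 53.3 n20
153 318 x 48.6 z 52.2 n20
169 329 x 60.1 z 111.0 n3
170 319 x 60.3 z 112.5 n23
171 319 x 61.2 z 114.0 n23
172 319 x 62.2 z 115.1 n23
173 319 x 63.2 z 115.2 n23
174 319 x 64.2 z 115.5 n23
175 319 x 65.3 z 115.9 n23
176 319 x 66.3 z 115.8 n23
177 319 x 67.7 z 114.1 n22
178 313 x 68.4 z 113.8 n9
```

Run:
```python
from lev import *
from station import ctrl
o=ctrl.get_obs()
for a,z in((.087,.14),(.087,.068),(.026,.068),(.0135,.056)): print(a,z,goto(o,[*wxy(a),z],np.radians(122.3)))
```

```text
0.087 0.14 [49.7, -28.0, 0.2, 0.2]
0.087 0.068 [121.7, -28.1, 0.2, 0.2]
0.026 0.068 [121.9, 32.9, 0.4, 0.2]
0.0135 0.056 [133.9, 45.3, 0.4, 0.2]
```

>>> {"api": "servo_tool", "payload": {
  "motion": [0,-28,0,0,0,-28,0,0,0,-28,0,0,50,-28,0,0,90,-28,0,0,122,-28,0,0,122,-28,0,0,122,-28,0,0],
  "gripper": 0
}}

```text
time_s: 44.38
ee_pos: [0.4882, 0.2658, 0.0709]
eef_rot: [-1.711, 1.569, 0.427]
force: [-0.2, 0.4, 0.8]
grip_width: 0.0006
```

```bash
python3 snap.py wrist w31; python3 lev.py w31 | tail -25;  python3 - <<'E'
from h import *
c=load("w31.npz");crop(c,240,130,400,280,5,"pics/w31c.png")
E
```

```text
44.425 [0.4884 0.2659 0.0711] [ 0.4  0.9 -0.2] 0.00036594418585535974 122.46966648538663 [ 0.43  0.42  1.62 -0.    1.1  -1.7 ]
214 319 x 64.6 z 115.8 n39
215 319 x 65.2 z 116.0 n39
216 318 x 65.9 z 115.9 n38
217 319 x 66.7 z 115.4 n39
218 319 x 67.6 z 114.7 n39
219 319 x 68.8 z 113.1 n39
226 319 x 78.3 z 100.2 n8
227 319 x 78.5 z 101.7 n14
228 319 x 78.4 z 103.6 n26
229 319 x 78.5 z 105.4 n30
230 319 x 78.5 z 107.0 n36
231 319 x 78.4 z 109.1 n37
232 318 x 78.5 z 110.6 n36
233 319 x 78.5 z 112.2 n38
234 319 x 78.5 z 114.0 n38
235 319 x 78.5 z 115.6 n38
236 319 x 78.5 z 117.1 n39
237 319 x 78.5 z 118.6 n38
238 319 x 78.4 z 120.4 n40
239 319 x 78.4 z 122.0 n40
240 319 x 78.5 z 123.3 n40
241 319 x 78.6 z 124.3 n27
242 316 x 79.5 z 123.9 n7
243 319 x 79.9 z 124.5 n3
244 322 x 80.3 z 124.9 n1
```

View pics/w31c.png

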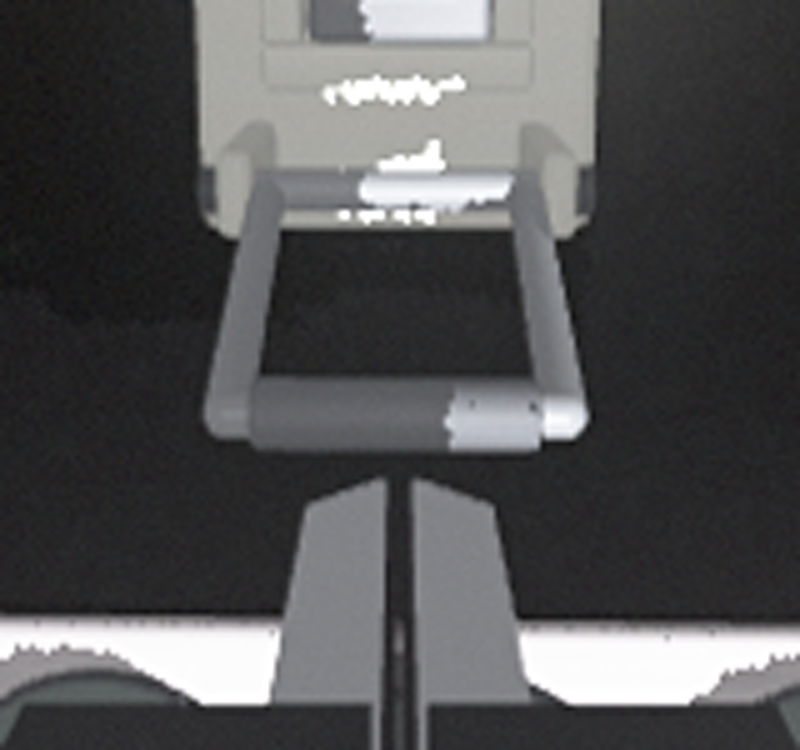

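>>> {"api": "servo_tool", "payload": {
  "motion": [0,8,0,0,0,14,0,0,0,20,0,0,0,26,0,0,0,32,0,0,0,38,0,0,0,44,0,0,0,50,0,0,0,56,0,0,0,61,0,0,0,61,0,0]
}}

```text
time_s: 45.8
ee_pos: [0.4361, 0.2328, 0.0694]
eef_rot: [1.566, 1.57, -2.579]
force: [0.2, 0.2, 0.1]
grip_width: 0.001
```

```bash
python3 snap.py wrist w32; python3 lev.py w32 | tail -40 | head -28;  python3 - <<'E'
from h import *
c=load("w32.npz");crop(c,240,130,400,280,5,"pics/w32c.png")
E
```

```text
45.85 [0.4363 0.2329 0.0694] [-0.   0.1  0.5] 0.0005756457478052176 122.4714389251768 [ 0.42  0.3   1.79 -0.    1.05 -1.72]
180 316 x -4.5 z 46.2 n2
182 315 x -2.7 z 46.1 n1
183 318 x -1.9 z 46.2 n2
184 316 x -1.1 z 46.4 n1
186 312 x 0.6 z 46.2 n2
187 328 x 1.5 z 46.1 n1
189 325 x 3.3 z 46.0 n1
190 320 x 4.1 z 46.2 n2
192 316 x 5.8 z 46.2 n3
193 312 x 6.7 z 46.1 n1
216 319 x 7.6 z 104.6 n37
217 319 x 7.8 z 106.0 n38
218 319 x 8.2 z 106.8 n37
219 319 x 8.7 z 107.4 n38
220 319 x 9.2 z 107.9 n38
221 319 x 9.8 z 108.1 n38
222 319 x 10.3 z 108.5 n38
223 319 x 11.0 z 108.4 n37
224 319 x 11.7 z 108.5 n38
225 319 x 12.4 z 108.4 n38
226 319 x 13.1 z 108.4 n38
227 319 x 13.8 z 108.3 n38
228 319 x 14.9 z 107.2 n37
229 319 x 16.9 z 103.8 n30
230 319 x 16.9 z 105.7 n36
231 319 x 17.0 z 107.2 n37
232 319 x 16.9 z 109.2 n37
233 319 x 16.9 z 110.6 n37
```

View pics/w32c.png

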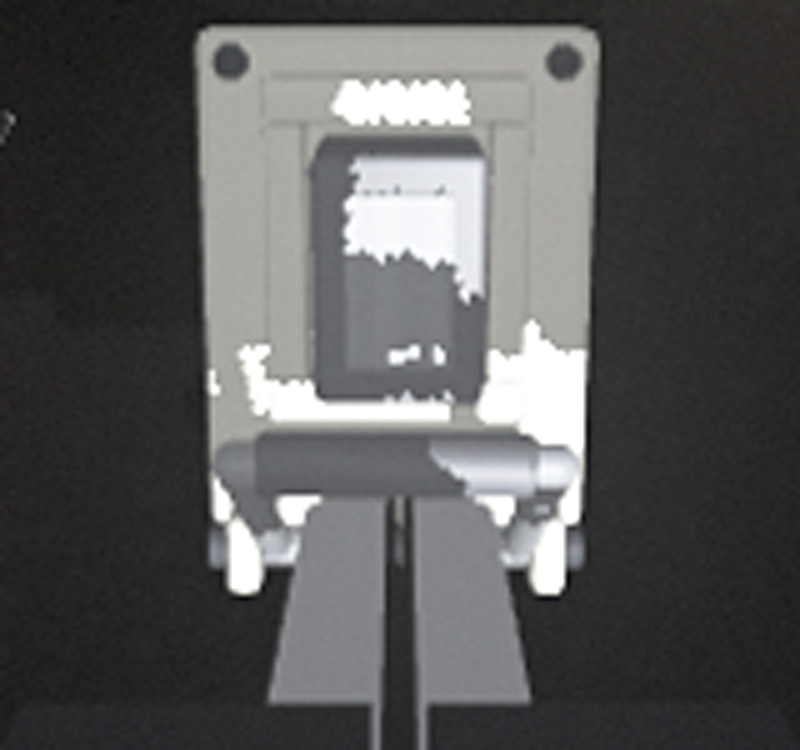

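>>> {"api": "servo_tool", "payload": {
  "motion": [3,6,0,0,7,10.7,0,0,12,15,0,0,17,19,0,0,22,23,0,0,22,23,0,0]
}}

```text
time_s: 46.6
ee_pos: [0.4169, 0.2205, 0.0469]
eef_rot: [-1.45, 1.571, 0.688]
force: [2.6, 1.9, -1.0]
grip_width: 0.0004
```

>>> {"api": "servo_tool", "payload": {
  "motion": [-20,-6,0,0,-50,-6,0,0,-60,0,0,0,-60,10,0,0,-60,12,0,0,-60,12,0,0]
}}

```text
time_s: 47.35
ee_pos: [0.4065, 0.2139, 0.1067]
eef_rot: [1.417, 1.57, -2.729]
force: [0.1, 0.3, -0.2]
grip_width: 0.0007
```

```bash
python3 snap.py wrist w33; python3 lev.py w33 | tail -40 | head -35;  python3 - <<'E'
from h import *
c=load("w33.npz");crop(c,240,130,400,280,5,"pics/w33c.png")
from lev import *
from station import ctrl
print(dockxy(np.array(ctrl.get_obs()["ee_pos"])))
E
```

```text
47.4 [0.4066 0.214  0.1068] [ 0.3 -0.2 -0.3] 0.00044365221281708866 122.46547327557934 [ 0.4   0.18  1.85  0.    1.12 -1.73]
198 326 x -14.2 z 46.3 n2
199 320 x -13.1 z 46.0 n1
200 317 x -12.2 z 46.4 n3
201 318 x -11.3 z 46.9 n1
202 319 x -10.0 z 46.1 n1
203 318 x -9.0 z 46.0 n3
206 325 x -6.0 z 46.3 n1
208 319 x -14.5 z 81.3 n27
209 319 x -14.1 z 82.9 n28
210 319 x -13.3 z 83.1 n28
211 319 x -12.6 z 83.9 n28
212 319 x -11.8 z 84.1 n28
213 319 x -11.0 z 84.4 n28
214 319 x -10.0 z 84.3 n28
215 319 x -9.1 z 84.3 n27
216 319 x -8.0 z 83.6 n28
217 319 x -6.7 z 82.6 n28
218 317 x 6.7 z 46.1 n1
219 327 x 7.7 z 46.3 n1
225 322 x 14.2 z 46.1 n1
(np.float64(-0.008144939905445849), np.float64(-0.0006082121662513332))
```

View pics/w33c.png

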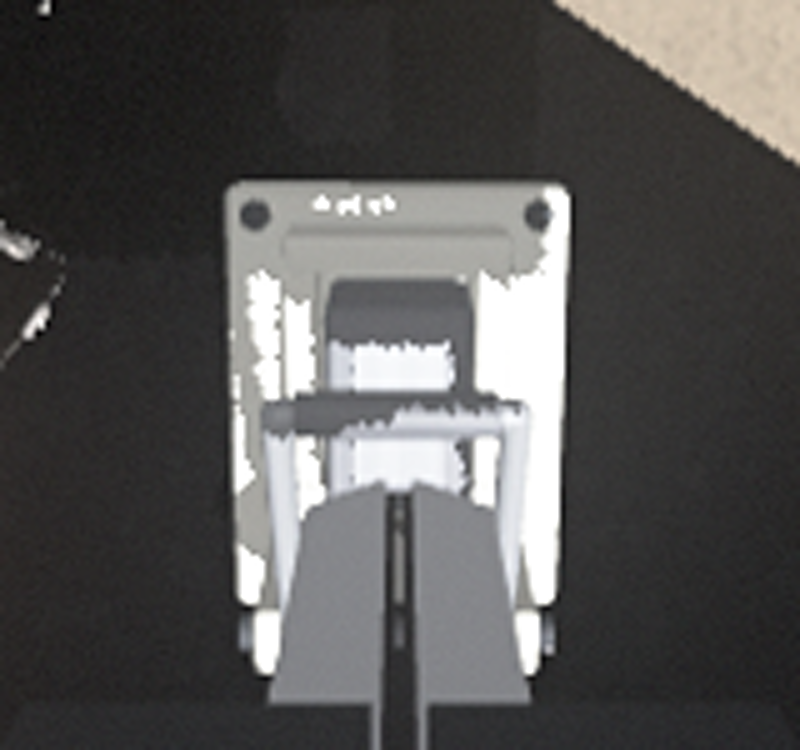

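>>> {"api": "servo_tool", "payload": {
  "motion": [30,4,0,0,49,4,0,0,55,5,0,0,60,6,0,0,65,7,0,0,70,8,0,0,75,9,0,0,79,9,0,0,81,9,0,0,81,9,0,0,81,9,0,0]
}}

```text
time_s: 48.78
ee_pos: [0.3993, 0.2093, 0.0267]
eef_rot: [-2.638, 1.571, -0.501]
force: [-3.8, -2.8, 8.9]
grip_width: 0.0
```

```bash
python3 snap.py wrist w34; python3 lev.py w34 | tail -40 | head -35;  python3 - <<'E'
from h import *
c=load("w34.npz");crop(c,240,130,400,280,5,"pics/w34c.png")
E
```

```text
48.825 [0.3993 0.2094 0.0268] [-4.  -1.6  8. ] 0.0008219962744765014 122.47224213872404 [ 0.4   0.28  1.94 -0.    0.92 -1.74]
260 318 x -26.8 z 104.6 n45
261 319 x -26.5 z 105.2 n48
262 319 x -26.7 z 106.5 n47
263 319 x -26.7 z 107.6 n48
264 319 x -26.8 z 108.8 n48
265 320 x -26.8 z 109.8 n49
266 319 x -26.7 z 110.6 n50
267 319 x -26.6 z 111.4 n50
268 319 x -26.6 z 112.4 n50
269 319 x -26.7 z 113.6 n50
270 319 x -25.2 z 111.9 n12
271 319 x -25.4 z 113.1 n12
272 319 x -25.6 z 114.4 n12
273 319 x -25.5 z 115.2 n12
274 319 x -25.4 z 115.9 n12
275 319 x -25.3 z 116.6 n12
276 319 x -25.5 z 118.0 n12
277 319 x -25.4 z 118.7 n12
278 319 x -25.5 z 119.7 n12
279 319 x -25.5 z 120.6 n12
280 319 x -25.5 z 121.3 n12
281 319 x -25.2 z 121.7 n12
282 319 x -25.3 z 122.6 n10
283 319 x -25.1 z 123.1 n8
284 319 x -25.3 z 124.3 n8
285 319 x -24.6 z 124.0 n8
286 319 x -24.3 z 124.2 n8
287 319 x -23.3 z 123.5 n8
288 319 x -23.1 z 124.0 n6
289 319 x -22.3 z 123.5 n6
290 320 x -22.1 z 124.0 n5
291 319 x -21.7 z 124.2 n6
292 319 x -20.8 z 123.5 n6
293 319 x -20.2 z 123.4 n5
294 319 x -19.8 z 123.6 n6
```

View pics/w34c.png

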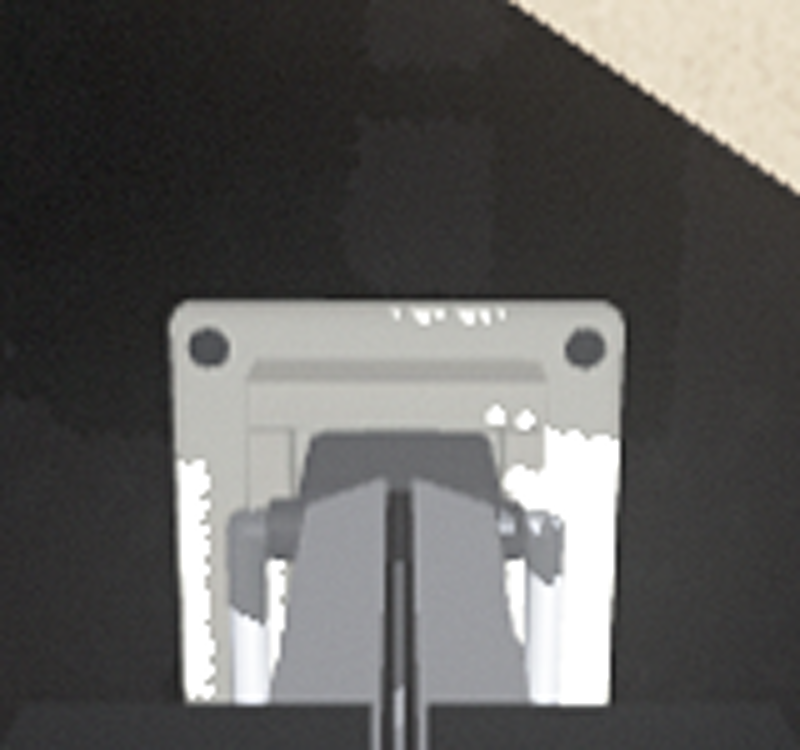

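>>> {"api": "servo_tool", "payload": {
  "motion": [1.5,0,0,0,2.5,0,0,0,2.5,0,0,0]
}}

```text
time_s: 49.2
ee_pos: [0.3996, 0.2094, 0.0256]
eef_rot: [-1.938, 1.57, 0.2]
force: [-11.6, -6.3, 31.7]
grip_width: 0.0007
```

>>> {"api": "servo_tool", "payload": {
  "motion": [-30,0,0,0,-80,0,0,0,-120,0,0,0,-150,-30,0,0,-170,-60,0,0,-170,-60,0,0,-170,-60,0,0]
}}

```text
time_s: 50.08
ee_pos: [0.4491, 0.2411, 0.1928]
eef_rot: [1.44, 1.569, -2.706]
force: [-0.5, -0.6, -0.2]
grip_width: 0.0006
```

```bash
python3 snap.py wrist w35; python3 lev.py w35 | head -45;  python3 - <<'E'
from fitbox import *
c=load("w35.npz");crop(c,240,100,400,250,5,"pics/w35c.png")
W=world(c)
for x,y in((.5658,.335),(.5238,.4032)):
    p,k,s=fitbox(c,x,y,.104,.038,.014,rad=.032);print(p,np.degrees(p[2]),k,s)
E
```

```text
50.125 [0.449  0.2411 0.1929] [ 0.   0.2 -0.9] 0.00041245400661372734 122.46988444091558 [ 0.42  0.2   1.61  0.    1.33 -1.72]
134 319 x -22.5 z 50.7 n20
135 319 x -21.4 z 52.7 n20
136 319 x -20.2 z 54.0 n20
137 319 x -19.1 z 54.3 n20
138 319 x -17.9 z 54.7 n20
139 319 x -16.7 z 54.0 n20
140 319 x -15.5 z 53.6 n20
141 319 x -14.2 z 52.6 n20
142 313 x -12.6 z 46.1 n1
143 319 x -11.4 z 46.1 n1
147 326 x -6.6 z 46.1 n2
150 328 x -2.9 z 46.0 n1
151 317 x -1.6 z 46.3 n2
152 319 x -0.4 z 46.2 n3
153 315 x 0.9 z 46.2 n1
160 320 x 9.6 z 46.4 n2
162 320 x 12.1 z 46.4 n1
163 313 x 13.4 z 46.4 n1
165 323 x 15.9 z 46.1 n1
187 319 x 43.1 z 52.4 n18
188 319 x 44.2 z 53.3 n19
189 319 x 45.4 z 53.4 n19
190 319 x 46.7 z 53.5 n19
191 319 x 48.1 z 53.2 n19
[0.5658 0.335  0.    ] 0.0 0 -0.0
[0.5238 0.4032 0.    ] 0.0 0 -0.0
```

View pics/w35c.png

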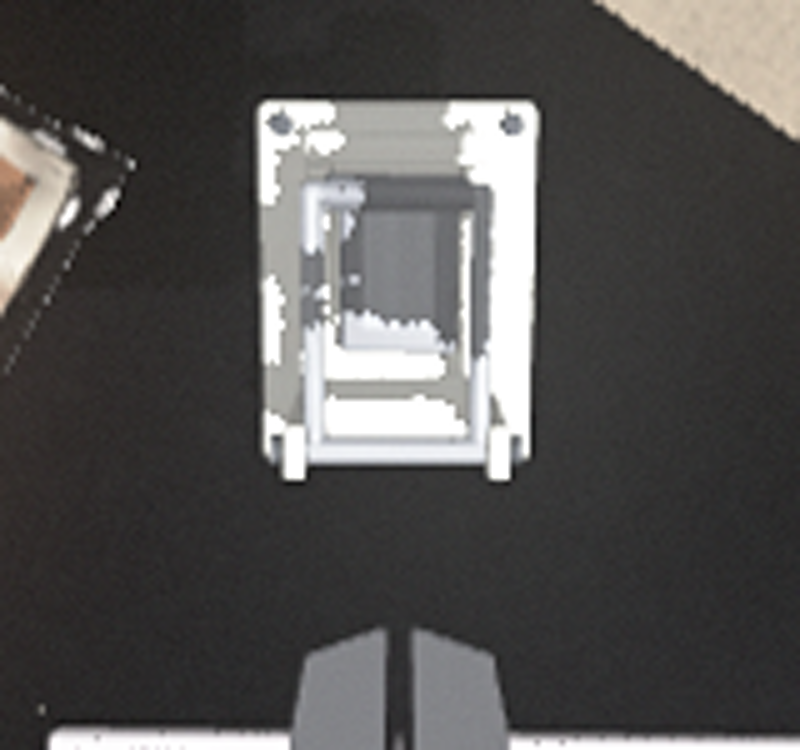

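>>> {"api": "servo_tool", "payload": {
  "motion": [-60,0,0,0,-60,-60,0,0,-60,-120,0,0,-60,-170,0,0,-60,-170,0,0,-60,-170,0,0]
}}

```text
time_s: 50.88
ee_pos: [0.5926, 0.3324, 0.2535]
eef_rot: [1.454, 1.57, -2.692]
force: [-0.1, 0.1, -0.3]
grip_width: 0.0004
```

```bash
python3 snap.py wrist w36; python3 snap.py top t36
python3 - <<'E'
from fitbox import *
c=load("w36.npz");W=world(c)
for x,y in((.5658,.335),(.5238,.4032)):
    p,k,s=fitbox(c,x,y,.104,.038,.014,rad=.032);print(p,np.degrees(p[2]),k,s)
    q=proj(c,[[x,y,.104]])[0].astype(int);print(np.median(W[q[1]-2:q[1]+3,q[0]-2:q[0]+3,2]))
q=proj(c,[[.4132,.2189,.044]])[0].astype(int);print(q,np.median(W[q[1]-3:q[1]+4,q[0]-3:q[0]+4,2]))
E
```

```text
50.925 [0.5925 0.3322 0.2544] [0.1 0.7 0.4] 0.0002844825296380708 122.46583545703821 [ 0.46  0.57  0.96 -0.    1.61 -1.68]
50.975 [0.5926 0.3323 0.255 ] [-0.1 -0.  -0.2] 0.000673693371600629 122.46288642981075 [ 0.46  0.57  0.96 -0.    1.61 -1.68]
[0.56409645 0.33427266 0.55023529] 31.52615966014868 313 -243.82666287198194
0.10396682886385973
[0.52343963 0.40178161 0.53811712] 30.83183975865557 331 -260.1053411509571
0.10413651053201513
[319  16] 0.044870128859640784
```

View pics/w36.png

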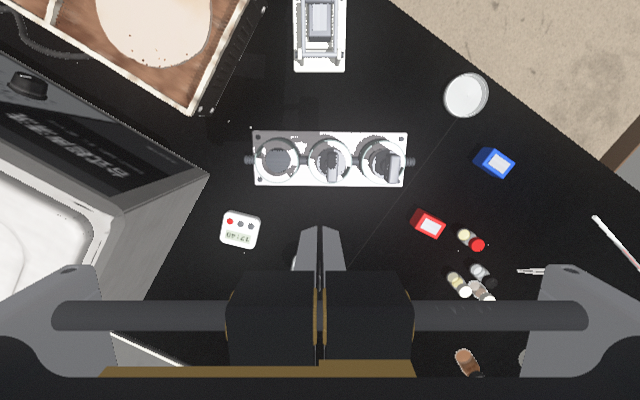

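View pics/t36.png

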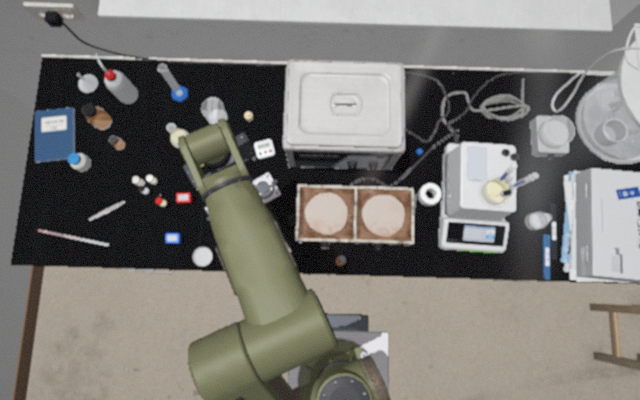

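```bash
python3 -c "
from station import ctrl
print(ctrl.hand_in())"
```

```text
the job is handed in; nothing more can be done
None
```

The job is done and handed in at about 51 s on the robot's clock. Two heads were on the bench, and I locked them into ports 3 and 2. I then set the module down in the pocket and swung the lever shut.

**Last checks from the camera images:**
- **Heads:** both bar tops measure 104 mm above the bench, which puts the undersides at about 22 mm. The bars lie at 31.5° and 30.8°, against 31.7° for the manifold. The centres came out 1–2 mm off the port axes, which is about the camera's own error.
- **Module:** its top is 44.9 mm up, where 44 mm is expected. It was about 1 mm from the pocket centre and square to within 0.3° when I released it.
- **Lever:** the bar centre is about 50 mm up and 18.5 mm to the pocket side of the pocket centre. It held against a 32 N push, so it is fully shut.
- **Bystanders:** the timer, tape roll, petri dish and dropper bottle look unmoved. I judged this by eye only and did not measure them.

**Things that did not match or went wrong:**
- The visible finger ends sat about 28–30 mm above the TCP height the robot reported. My first grasp closed on nothing just above the bar. I corrected for this offset from then on.
- Positions from the wrist and top cameras differed by 1–2 mm.
- The module was found about 5 cm from where it started, so I measured its position again before picking it up.

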